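Gauge the dispenser chutes and load the sound one

ROBOT

A 7-joint arm with a two-finger parallel gripper is mounted at the origin on a cart in front of the work surface, level with it; the furniture and walls round the work are solid. World frame = base frame: x ahead of the robot, y to its left, z up, the work surface at z = 0. Lengths are in m, angles in rad, forces in N, time in s.
With the tool pointing down it reaches from about 0.35 to 0.9 m from the base axis. Payload 19.9 kg.
Tool frame: the origin (TCP) lies on the centre line of the jaws, within the pads' length; the fingertips stand 22 mm ahead of it and the grasp point (between the pads) lies 3 mm ahead of it; z points along the fingers, y is the line along which they close (so a half turn about z gives the same grasp; the last joint's range is limited). The gripper opens to 85 mm and grips with 20 to 120 N. Pads are 22 mm wide; open, the fingers measure 114 mm over their backs; the gripper's body (76 mm by 85 mm) begins 54 mm behind the grasp point. The pads swing forward as they close: fully open they stand 13 mm farther back than shut.
Start: joints at [1.127, 0.417, -0.01, 1.614, 0.005, 1.111, -0.053], TCP at [0.245, -0.575, 0.253] pointing down, gripper open.
Joint ranges: [-2.81, 2.81], [-0.39, 2.02], [-1.27, 1.25], [0.06, 2.57], [-1.19, 4.33], [0.19, 2], [-2.82, 2.82]. Speed limits (rad/s): [1.89, 1.89, 2.39, 2.39, 3.01, 3.01, 3.01].

INTERFACE

Orientations are given as a 3x3 rotation matrix whose columns are the frame's x, y, z axes.
In Python, from workcell import ctrl gives the robot as it stands.
- The arm moves only by the tool play_rows, never from a script. Its argument "increments" is a list of rows, each a list of 7 numbers: the shift along the tool's x, y, z in m, then the turn, a rotation vector about the tool's x, y, z in degrees, then the opening, from -1 (shut) to 1 (fully open), so that 0 is half open. A call has 1 to 20 rows; each row shifts and turns the commanded pose from where the row before left it, along the tool's axes as they then stand; what a row does not reach is not made up. A row lasts 1/12 s, in which the tool goes at most 41.7 mm and 7.16 degrees, less where a joint would pass 70% of its speed; a pose out of reach is approached as far as the arm can. A call is refused whole if a number of a shift passes 0.0417 or a number of a turn 7.16, either way. A call with a gripper value outside its range is refused whole. The fingers move at their own pace and stop on an object; "grip_force" is the grip in N (left out, the last holds). Time passes only in rows, so rows that do not move let the fingers close. It gives the time, the measured TCP pose, the force, the opening and the grip force at its end, in the units of the state.
- ctrl.observe(): the state, without advancing time (a new reading comes with each control period).
- ctrl.capture(name): name is "side" or "top"; returns (picture, depth): 384x512x3 uint8, red, green, blue; 384x512 float32, m along the optical axis (not along the pixel's ray), 0 where there is no reading.
- ctrl.camera_info(name): a dict with "fx", "fy", "cx", "cy" (pixels), "camera_from_world" (4x4, takes a point from world to camera coordinates). Camera axes: x right, y up, looking along -z (the intrinsics and any distortion apply to the point x, -y, -z); pixel columns grow to the right and rows downward; lengths in m; the calibration is good to about 2 mm. A picture is of the moment at which its call begins. camera_info takes no time and is no camera call.
- ctrl.job_done(): hands the job in; it is judged then, once.
The state is a dict: "time": time; "joint_pos": joint angles; "dq": joint speeds; "joint_efforts": joint torques, N m; "eef_pos": TCP position; "orientation": TCP orientation; "force": force on the tool from outside, world axes, zero at the start; "moment": the same for the moment, N m; "finger_gap": finger opening in m; "grip_force": force on a finger pad.
Only numpy, scipy, OpenCV 4.12 (cv2) and the standard library are available. Lean on these libraries where they do the work, as an engineer would, in place of code of your own. Each camera call takes 0.05 s, during which the arm holds its last target. There are 200 camera calls.

TASK

Move the stapler from in front of the lighter dispenser onto the black mat, then take the feeler gauge and, without forcing it, find the chute whose front gap lets the blade slide in all the way; in the other one it jams. Lay the gauge back on its cork pad, and load every lighter on the counter into the chute that passed, one behind the other, flat on the chute's floor, lying across the chute, upper side up as they lie now and with all metal noses to the left as seen from the robot. The stapler stays upright on the mat, and the roll of tape and the glue stick stay where they are.

Things in the scene. Friction and masses are not known exactly. Their poses are not given: they have to be found in the camera images.
- chute_1: one of the dispenser's two gravity chutes: aluminium, fixed, 170 (x) x 98 (y), 48 high at the front, 130 at the back; side by side, 100 apart, on a black base plate 8 high, 10 longer at the front. Either may be the left one. Origin: centre of its underside (z = 0.008); x from the low front (robot side) to the high back, y left, z up. Which one has the free gap is to be tried out.
- chute_2: the other of the dispenser's two gravity chutes: aluminium, fixed, 170 (x) x 98 (y), 48 high at the front, 130 at the back; side by side, 100 apart, on a black base plate 8 high, 10 longer at the front. Either may be the left one. Origin: centre of its underside (z = 0.008); x from the low front (robot side) to the high back, y left, z up. Which one has the free gap is to be tried out.
- chute_1_mouth (a point): middle of the mouth of chute 1's level pusher gap, in its front face (10.5 over the chute's underside). Gap 46 wide (y), 9 high, 46 deep (x). Both mouths look alike, but in one chute the gap is dented to 2.5 high from 12 mm behind the mouth on, where the blade jams; in the other it is free all along. Axes as the chute's.
- chute_2_mouth (a point): middle of the mouth of chute 2's level pusher gap, in its front face (10.5 over the chute's underside). Gap 46 wide (y), 9 high, 46 deep (x). Both mouths look alike, but in one chute the gap is dented to 2.5 high from 12 mm behind the mouth on, where the blade jams; in the other it is free all along. Axes as the chute's.
- chute_1_floor: sloping floor of chute 1, slippery steel, 182 long, 92 wide between walls 20 high, 25 degrees steep, moving with chute 1. Origin: on its surface at the low front end, mid-width, at the 15 high front stop; x up the slope, y left, z square out of the floor. A lighter let go on it slides down to the stop or the lighter before it.
- chute_2_floor: sloping floor of chute 2, slippery steel, 182 long, 92 wide between walls 20 high, 25 degrees steep, moving with chute 2. Origin: on its surface at the low front end, mid-width, at the 15 high front stop; x up the slope, y left, z square out of the floor. A lighter let go on it slides down to the stop or the lighter before it.
- stapler_mid (a point): black desk stapler, loose, 36 (x) x 140 (y) x 48 (z), 0.18 to 0.37 kg; lies across in front of both mouths. Point: its centre, 24 over its underside; y lengthwise, z up. Its arm (28 wide, 29 to 48 over the underside, does not move) is the place to grasp it, across x.
- mat: black rubber mat, fixed, 85 (x) x 170 (y), 2 high, on the strip in front of the till. Origin: centre of its underside, z = 0; y lengthwise.
- gauge_pad: cork pad, fixed, 60 (x) x 130 (y), 2 high, at the front left; the feeler lies on it at the start. Origin: centre of its underside, z = 0; y lengthwise.
- feeler_grip (a point): feeler gauge, loose, 90 g: flat steel blade 100 (x) x 24 (y) x 5, its foremost 8 mm thinned to 3, with an upright black handle 34 (x) x 16 (y) x 40 (z) on its rear. Point: centre of the handle, 25 over the blade's underside, 20 under the handle's top; x to the blade's tip, z up. Grasp the handle from above, across y.
- feeler_tip (a point): foremost point of the feeler's blade, half-way up its thickness (2.5 over the underside): 83 ahead (x) of the handle's centre and 22.5 below it. Axes as the handle's.
- lighter0_mid (a point): lighter0: pocket lighter, lying flat, 24 (x) x 78 (y) x 14 (z), 20 g; it may be absent. Point: middle of its teal plastic body (58 long, 12 thick), 6 mm over the underside; -y points to its metal nose, z up. The whole lighter's middle lies 10 mm from here along -y. Grasp it across x.
- lighter0_nose (a point): metal nose of lighter0, 44 mm from its middle point along -y, 5 mm short of its end.
- lighter1_mid (a point): lighter1: pocket lighter, lying flat, 24 (x) x 78 (y) x 14 (z), 20 g; it may be absent. Point: middle of its teal plastic body (58 long, 12 thick), 6 mm over the underside; -y points to its metal nose, z up. The whole lighter's middle lies 10 mm from here along -y. Grasp it across x.
- lighter1_nose (a point): metal nose of lighter1, 44 mm from its middle point along -y, 5 mm short of its end.
- lighter2_mid (a point): lighter2: pocket lighter, lying flat, 24 (x) x 78 (y) x 14 (z), 20 g; it may be absent. Point: middle of its teal plastic body (58 long, 12 thick), 6 mm over the underside; -y points to its metal nose, z up. The whole lighter's middle lies 10 mm from here along -y. Grasp it across x.
- lighter2_nose (a point): metal nose of lighter2, 44 mm from its middle point along -y, 5 mm short of its end.
- lighter3_mid (a point): lighter3: pocket lighter, lying flat, 24 (x) x 78 (y) x 14 (z), 20 g; it may be absent. Point: middle of its teal plastic body (58 long, 12 thick), 6 mm over the underside; -y points to its metal nose, z up. The whole lighter's middle lies 10 mm from here along -y. Grasp it across x.
- lighter3_nose (a point): metal nose of lighter3, 44 mm from its middle point along -y, 5 mm short of its end.
- tape_roll: bystander: roll of tape, 78x78x19, loose, left of the far end of the till. Origin: centre of its underside.
- glue_stick: bystander: glue stick standing upright, 23x24x88, loose, left of the far end of the till. Origin: centre of its underside.

How it is judged:
By the outcome, as a careful person would: the job done as asked, in the order asked, and still so for the second after the job is handed in, with the robot touching nothing.
Of lighter0, lighter1, lighter2, lighter3 only 3 to 4 are there at a start; the rules pass over those that are not, and their reading is None.
At some moment in a run one of lighter0, lighter1, lighter2, lighter3 may be knocked a few centimetres aside while the robot is not near it.
It also fails if it takes over 200 s, if anything falls off the work surface, if the arm or the gripper's body presses on something with over 40 N, if the wrist force passes 120 N, or if a joint passes its speed limit or range.

## Working session

There is one attempt and no reset: what is moved stays moved. The work goes in short steps, Python scripts to look and compute and a tool call to move; the robot and the scene stay as the last step left them, time stands still between calls to the robot, and variables do not carry over. Pictures are saved under pics/ and viewed, at most 14 in all, crops included, and the job is handed in when it is done.

Besides the shell and the picture viewer there is one more tool, called after "Request:" as a command line: name --pt "numbers of a row" for each row, then --argument value for the rest. play_rows: Moves the arm, as the interface text tells. Its arguments: {"type":"object","properties":{"increments":{"type":"array"},"grip_force":{"type":"number"}},"required":["increments"]}

```bash
ls; mkdir -p pics; cat > h.py <<'E'
import numpy as np, cv2
from workcell import ctrl
def cap(n,f=None):
    im,d=ctrl.capture(n)
    if f: cv2.imwrite('pics/'+f,im[:,:,::-1])
    return im,d
def pts(n,d):
    c=ctrl.camera_info(n); v,u=np.mgrid[0:d.shape[0],0:d.shape[1]]
    P=np.stack([(u-c['cx'])/c['fx']*d,-(v-c['cy'])/c['fy']*d,-d,np.ones_like(d)],-1)
    return (P@np.linalg.inv(c['camera_from_world']).T)[...,:3]
def ray(n,uv,z):
    c=ctrl.camera_info(n); M=np.linalg.inv(c['camera_from_world'])
    uv=np.atleast_2d(np.array(uv,float))
    r=np.stack([(uv[:,0]-c['cx'])/c['fx'],-(uv[:,1]-c['cy'])/c['fy'],-np.ones(len(uv))],-1)@M[:3,:3].T
    o=M[:3,3]; return o+r*((z-o[2])/r[:,2])[:,None]
E
python3 - <<'E'
from h import *
for n in('top','side'):
    im,d=cap(n,n+'0.png'); np.savez(n+'0.npz',im=im,d=d); print({k:np.round(v,3) for k,v in ctrl.camera_info(n).items()})
s=ctrl.observe(); print({k:np.round(v,3) for k,v in s.items()})
E
```

```text
pics
{'fx': np.float64(424.582), 'fy': np.float64(424.582), 'cx': np.float64(256.692), 'cy': np.float64(191.919), 'camera_from_world': array([[ 0.005, -1.   ,  0.01 ,  0.021],
       [ 0.988,  0.006,  0.153, -0.608],
       [-0.153,  0.009,  0.988, -1.141],
       [ 0.   ,  0.   ,  0.   ,  1.   ]])}
{'fx': np.float64(393.428), 'fy': np.float64(393.428), 'cx': np.float64(252.944), 'cy': np.float64(187.434), 'camera_from_world': array([[-4.340e-01,  9.010e-01, -1.000e-03,  2.520e-01],
       [-5.320e-01, -2.550e-01,  8.070e-01,  2.840e-01],
       [ 7.270e-01,  3.510e-01,  5.900e-01, -1.666e+00],
       [ 0.000e+00,  0.000e+00,  0.000e+00,  1.000e+00]])}
{'time': np.float64(0.1), 'joint_pos': array([ 1.126,  0.418, -0.01 ,  1.614,  0.005,  1.111, -0.053]), 'dq': array([ 0.001,  0.001,  0.   , -0.001,  0.001, -0.   , -0.001]), 'joint_efforts': array([ 1.0000e-03, -8.6582e+01,  6.8000e-01, -4.3563e+01,  1.9000e-02,
        5.0000e-03,  0.0000e+00]), 'eef_pos': array([ 0.245, -0.575,  0.253]), 'orientation': array([[ 0.92 ,  0.392, -0.001],
       [ 0.392, -0.92 ,  0.001],
       [-0.   , -0.001, -1.   ]]), 'force': array([-1.161, -0.033, -0.531]), 'moment': array([ 0.055,  0.005, -0.004]), 'grip_force': np.float64(0.0), 'finger_gap': np.float64(0.086)}
```

View pics/top0.png

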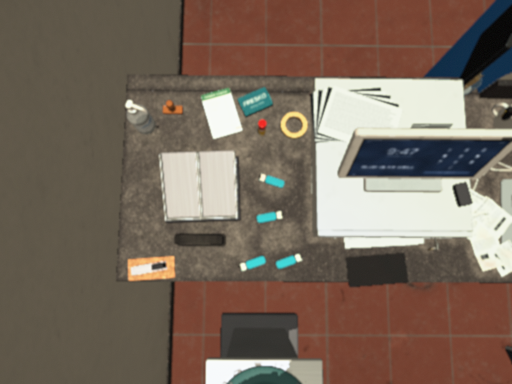

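View pics/side0.png

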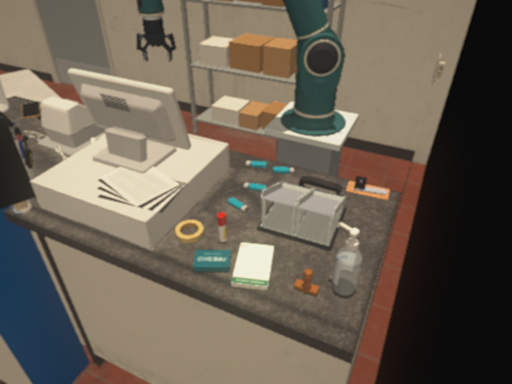

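The top view shows four lighters: (272,181), (270,216), (253,263) and (289,261). The stapler is at (200,240), the dispenser at (160–238, 152–220), the feeler at (150,267) with its tip to the left or right still unclear, and the mat at (377,269).

```bash
cat > m.py <<'E'
from h import *
def comps(mask,amin):
    n,l,st,c=cv2.connectedComponentsWithStats(mask.astype(np.uint8))
    return [(l==i) for i in range(1,n) if st[i,4]>=amin]
def rect(m,n,z):
    c,_=cv2.findContours(m.astype(np.uint8),0,2); c=max(c,key=cv2.contourArea)
    v,u=np.nonzero(m); p=ray(n,np.c_[u,v],z)[:,:2]
    ce,sz,a=cv2.minAreaRect((p*1000).astype(np.float32)); return ce,sz,a,p.mean(0)*1000
def lighters(im,n='top'):
    h=cv2.cvtColor(im,cv2.COLOR_RGB2HSV).astype(int)
    teal=(abs(h[...,0]-93)<10)&(h[...,1]>140)&(h[...,2]>110)
    out=[]
    for m in comps(teal,40):
        v,u=np.nonzero(m); p=ray(n,np.c_[u,v],.008)[:,:2]; c=p.mean(0)
        w,V=np.linalg.eigh(np.cov((p-c).T)); a=V[:,1]; L=np.sqrt(12*w[::-1])
        # nose: bright pixels beyond end
        s=[]
        K=ctrl.camera_info(n)
        for sg in(1,-1):
            q=np.r_[c+sg*a*.042,.008,1]; k=K['camera_from_world']@q
            uu=K['cx']+K['fx']*k[0]/-k[2]; vv=K['cy']-K['fy']*k[1]/-k[2]
            i,j=int(round(vv)),int(round(uu)); s.append(im[max(i-1,0):i+2,j-1:j+2].mean() if i<383 else 0)
        if s[1]>s[0]: a=-a
        out.append((c,a,np.degrees(np.arctan2(a[1],a[0])),L,s))
    return out
E
python3 - <<'E'
from m import *
z=np.load('top0.npz'); im,d=z['im'],z['d']; h=cv2.cvtColor(im,cv2.COLOR_RGB2HSV).astype(int); P=pts('top',d)
for l in lighters(im): print('lighter mid',l[0].round(4),'noseang',round(l[2],1),l[3].round(3),np.round(l[4]))
def box(m,u0,u1,v0,v1):
    r=np.zeros(m.shape,bool); r[v0:v1,u0:u1]=m[v0:v1,u0:u1]; return r
cork=box((h[...,0]<18)&(h[...,1]>120)&(h[...,2]>130),120,182,245,290)
c=cv2.morphologyEx(cork.astype(np.uint8),cv2.MORPH_CLOSE,np.ones((15,15)))>0
print('pad',rect(c,'top',.002))
g=im.max(2)
blk=box(g<50,140,175,258,276); ms=comps(blk,8)
for m in ms: print('handle px',m.sum(),np.argwhere(m).mean(0),rect(m,'top',.045))
bl=box((h[...,1]<60)&(h[...,2]>150),125,175,258,278)
for m in comps(bl,8): print('blade',m.sum(),rect(m,'top',.005))
for m in comps(box(g<50,170,232,230,250),100): print('stapler',m.sum(),rect(m,'top',.048), P[m][:,2].max())
for m in comps(box(g<45,335,420,245,295),400): print('mat',m.sum(),rect(m,'top',.002))
ch=box(P[...,2]>.03,145,250,135,235)
print('chute hi',rect(max(comps(ch,300),key=np.sum),'top',.05)[1:3])
b=P[ch]; print('chute pts lo/hi',np.percentile(b,[.5,50,99.5],0).round(4), 'table z',np.median(P[280:,:][...,2]),np.median(P[240:250,270:300,2]))
# front profile rows along two column centers
for u in (181,200,219): 
  for v in range(148,228,3): print(u,v,P[v,u].round(3),end=';')
  print()
v=185
for u in range(154,246): print(u,P[v,u,1:].round(3),end=';')
big=lambda u0,u1,v0,v1,k:cv2.resize(im[v0:v1,u0:u1],None,fx=k,fy=k,interpolation=cv2.INTER_CUBIC)
cv2.imwrite('pics/crop.png',big(120,310,140,285,4)[:,:,::-1])
E
```

```text
lighter mid [0.8862 0.0312] noseang -63.4 [0.097 0.07 ] [ 98. 120.]
lighter mid [ 0.6458 -0.0266] noseang 72.9 [0.051 0.02 ] [172. 100.]
lighter mid [ 0.541  -0.0034] noseang -77.7 [0.052 0.021] [ 97. 224.]
lighter mid [0.4143 0.0273] noseang 111.5 [0.052 0.022] [205.  87.]
lighter mid [ 0.4152 -0.0586] noseang -70.8 [0.052 0.022] [ 84. 193.]
pad ((395.7660217285156, 320.46661376953125), (62.95730972290039, 131.1338653564453), 4.434307098388672, array([395.56961803, 320.52106181]))
blade 209 ((396.31317138671875, 328.0766906738281), (24.701927185058594, 98.45389556884766), 10.54083251953125, array([392.85902324, 341.5498377 ]))
chute hi ((190.76817321777344, 213.87142944335938), 2.2772233486175537)
chute pts lo/hi [[0.4258 0.0353 0.0344]
 [0.622  0.1814 0.0751]
 [0.708  0.2805 1.2207]] table z -0.9037248019277984 4.171188618240507e-05
181 148 [0.744 0.247 0.002];181 151 [0.735 0.247 0.002];181 154 [0.699 0.228 0.113];181 157 [0.692 0.229 0.106];181 160 [0.684 0.228 0.106];181 163 [0.676 0.228 0.104];181 166 [0.67  0.23  0.095];181 169 [0.662 0.23  0.092];181 172 [0.654 0.23  0.091];1
[... 2990 characters left out ...]
[0.161 0.07 ];208 [0.158 0.07 ];209 [0.155 0.075];210 [0.153 0.072];211 [0.15  0.075];212 [0.147 0.073];213 [0.144 0.074];214 [0.142 0.071];215 [0.139 0.069];216 [0.136 0.074];217 [0.134 0.069];218 [0.035 1.221];219 [0.128 0.075];220 [0.125 0.07 ];221 [0.123 0.072];222 [0.12  0.071];223 [0.117 0.069];224 [0.114 0.071];225 [0.112 0.069];226 [0.109 0.069];227 [0.106 0.069];228 [0.104 0.068];229 [0.101 0.072];230 [0.098 0.073];231 [0.095 0.07 ];232 [0.092 0.07 ];233 [0.09  0.074];234 [0.087 0.071];235 [0.083 0.094];236 [0.084 0.01 ];237 [0.081 0.008];238 [0.078 0.007];239 [0.075 0.004];240 [0.073 0.001];241 [0.07  0.003];242 [0.067 0.004];243 [0.035 1.221];244 [0.061 0.002];245 [ 0.058 -0.002];
```

View pics/crop.png

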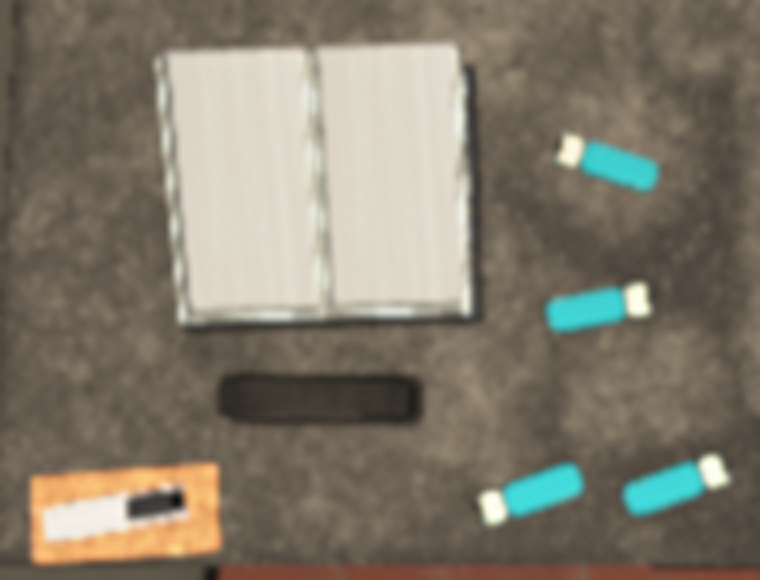

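The feeler's tip points left (+y) and its handle is at about (159,265). The lighters' noses point left, right, left and right, in the order far, mid, near-left, near-right. Next I'll refine the dark items and the chute pose.

```bash
python3 - <<'E'
from m import *
z=np.load('top0.npz'); im,d=z['im'],z['d']; P=pts('top',d); h=cv2.cvtColor(im,cv2.COLOR_RGB2HSV).astype(int)
g=im.max(2)
def box(m,u0,u1,v0,v1):
    r=np.zeros(m.shape,bool); r[v0:v1,u0:u1]=m[v0:v1,u0:u1]; return r
cork=(h[...,0]<18)&(h[...,1]>110)&(h[...,2]>130)
for nm,m,zz,a in [('handle',box((g<110)&~cork,146,171,259,273),.047,20),('stapler',box(g<62,172,230,230,250),.04,200),('mat',box(g<60,335,420,245,295),.002,300)]:
    ms=comps(m,a)
    for q in ms: r=rect(q,'top',zz); print(nm,q.sum(),np.round(r[0],1),np.round(r[1],1),round(r[2],1),r[3].round(1),'zmed',np.median(P[q][:,2]).round(4))
print('g samples',g[240,185:220:6],g[268,360:400:8],g[265,155:168])
# floors
F=[]
for u0,u1 in((168,192),(205,230)):
    q=P[158:212,u0:u1].reshape(-1,3); 
    for _ in range(3):
        A=np.c_[q[:,:2],np.ones(len(q))]; c=np.linalg.lstsq(A,q[:,2],rcond=None)[0]; r=A@c-q[:,2]; q=q[abs(r)<.008]
    print('floor',c.round(4),'dir',np.degrees(np.arctan2(c[1],c[0])).round(2),'pitch',np.degrees(np.arctan(np.hypot(*c[:2]))).round(2)); F.append(c)
c=np.mean(F,0)
res=P[...,2]-(P[...,:2]@c[:2]+c[2])
# walls: residual>8mm within chute region
for nm,u0,u1 in(('L',156,170),('M',192,206),('R',230,242)):
    m=box((res>.010)&(res<.03)&(P[...,0]>.54)&(P[...,0]<.705),u0,u1,150,220); q=P[m]; k=np.polyfit(q[:,0],q[:,1],1); print(nm,len(q),'yaw',np.degrees(np.arctan(k[0])).round(2),'y at x=.62',np.polyval(k,.62).round(4))
# front edge bright
m=box(P[...,2]>.03,150,245,210,226)
for u in range(168,236,8):
    v=np.nonzero(m[:,u])[0].max(); gg=g[214:226,u]; print(u,v,ray('top',[u,v+.5],.05)[0].round(4),gg)
E
```

```text
handle 61 [404.2 290.5] [12.7 36.3] 11.5 [403.7 290.3] zmed 0.0476
stapler 395 [476.3 181.6] [ 33.  135.6] 0.3 [477.3 179.3] zmed 0.0435
mat 1698 [ 396. -316.] [ 82.4 170.1] 3.9 [ 395.5 -316.4] zmed 0.002
g samples [59 64 66 63 60 59] [45 46 45 44 43] [ 64  62  62  62  64  64  62  49  26  22  86 179 241]
floor [ 0.3824 -0.2857 -0.0962] dir -36.77 pitch 25.52
floor [ 0.3979 -0.1128 -0.1601] dir -15.82 pitch 22.47
L 373 yaw -1.15 y at x=.62 0.272
M 160 yaw 1.96 y at x=.62 0.1815Traceback (most recent call last):
  File "<stdin>", line 22, in <module>
    raise TypeError("expected non-empty vector for x")
TypeError: expected non-empty vector for x
```

```bash
cat > ch.py <<'E'
from m import *
z=np.load('top0.npz'); im=z['im'].astype(float).mean(2)
K=ctrl.camera_info('top'); M=np.linalg.inv(K['camera_from_world']); o=M[:3,3]
def onplane(u,v,n,dd):
    r=M[:3,:3]@np.array([(u-K['cx'])/K['fx'],-(v-K['cy'])/K['fy'],-1]); return o+r*((dd-n@o)/(n@r))
def edge(p,lo,thr):  # first crossing index, subpixel
    i=np.nonzero((p[:-1]<thr)&(p[1:]>=thr))[0][0]; return lo+i+(thr-p[i])/(p[i+1]-p[i])
T=np.tan(np.radians(25)); n=np.array([-T,0,1]); dd=.056-T*.535
L=[];R=[];Fr=[]
for v in range(160,214,3):
    L.append(onplane(edge(im[v,150:175],150,130),v,n,dd))
    R.append(onplane(242+5-edge(im[v,222:248][::-1],0,130),v,n,dd) )
for u in range(172,232,4):
    Fr.append(onplane(u,229-edge(im[205:230,u][::-1],0,130),np.array([0,0,1.]),.05))
for nm,q in(('L',L),('R',R)):
    q=np.array(q); k=np.polyfit(q[:,0]-.62,q[:,1],1); print(nm,'yaw',np.degrees(np.arctan(k[0])).round(2),'y@.62',k[1].round(4),'res',np.std(np.polyval(k,q[:,0]-.62)-q[:,1]).round(4))
q=np.array(Fr);k=np.polyfit(q[:,1]-.18,q[:,0],1); print('F yaw',-np.degrees(np.arctan(k[0])).round(2),'x',k[1].round(4),np.std(np.polyval(k,q[:,1]-.18)-q[:,0]).round(4))
for u in(180,218):
  v=[1]; 
  i=edge(im[140:165,u],140,130); print('back edge',onplane(u,i,np.array([0,0,1.]),.115))
E
python3 ch.py
```

```text
L yaw 2.47 y@.62 0.2828 res 0.0008
R yaw 1.57 y@.62 0.0789 res 0.0007
F yaw 1.72 x 0.5305 0.001
back edge [0.70562788 0.23024933 0.115     ]
back edge [0.71003938 0.12894863 0.115     ]
```

Request:
play_rows --pt "0 0 0 0 0 -6.7 0" --pt "0 0 0 0 0 -6.7 0" --pt "0 0 0 0 0 -6.7 0" --pt "0 0 0 0 0 -6.7 0" --pt "0 0 0 0 0 -6.7 0" --pt "0 0 0 0 0 -6.7 0" --pt "0 0 0 0 0 -6.7 0" --pt "0 0 0 0 0 -6.7 0" --pt "0 0 0 0 0 -6.7 0" --pt "0 0 0 0 0 -6.7 0" --grip_force 40

```text
time: 0.93
eef_pos: [0.2449, -0.5748, 0.2529]
orientation: [[-0.007, 1.0, -0.0], [1.0, 0.007, 0.001], [0.001, -0.0, -1.0]]
force: [-0.3, 0.3, -0.3]
finger_gap: 0.0423
grip_force: 0.0
```

Request:
play_rows --pt "0.03 0.009 0 0 0 0 0" --pt "0.03 0.009 0 0 0 0 0" --pt "0.03 0.009 0 0 0 0 0" --pt "0.03 0.009 0 0 0 0 0" --pt "0.03 0.009 0 0 0 0 0" --pt "0.03 0.009 0 0 0 0 0" --pt "0.03 0.009 0 0 0 0 0" --pt "0.03 0.009 0 0 0 0 0" --pt "0.03 0.009 0 0 0 0 0" --pt "0.03 0.009 0 0 0 0 0" --pt "0.03 0.009 0 0 0 0 0" --pt "0.03 0.009 0 0 0 0 0" --pt "0.03 0.009 0 0 0 0 0" --pt "0.03 0.009 0 0 0 0 0" --pt "0.03 0.009 0 0 0 0 0" --pt "0.03 0.009 0 0 0 0 0" --pt "0.03 0.009 0 0 0 0 0" --pt "0.03 0.009 0 0 0 0 0" --pt "0.03 0.009 0 0 0 0 0" --pt "0.03 0.009 0 0 0 0 0"

```text
time: 2.6
eef_pos: [0.4242, 0.0267, 0.2533]
orientation: [[-0.001, 1.0, 0.0], [1.0, 0.001, -0.0], [-0.0, 0.0, -1.0]]
force: [0.0, 0.3, -0.5]
finger_gap: 0.0427
grip_force: 0.0
```

Request:
play_rows --pt "0.03 0.01 0 0 0 0 0" --pt "0.03 0.01 0 0 0 0 0" --pt "0.03 0.01 0 0 0 0 0" --pt "0.03 0.01 0 0 0 0 0" --pt "0.034 0.012 0 0 0 0 0" --pt "0 0 0.03 0 0 0 0" --pt "0 0 0.03 0 0 0 0" --pt "0 0 0.03 0 0 0 0" --pt "0 0 0.03 0 0 0 0" --pt "0 0 0.03 0 0 0 0" --pt "0 0 0.03 0 0 0 0" --pt "0 0 0.01 0 0 0 0" --pt "0 0 0.011 0 0 0 0" --pt "0 0 0 0 0 0 0" --pt "0 0 0 0 0 0 -1" --pt "0 0 0 0 0 0 -1" --pt "0 0 0 0 0 0 -1" --pt "0 0 0 0 0 0 -1" --pt "0 0 0 0 0 0 -1" --pt "0 0 0 0 0 0 -1" --grip_force 60

```text
time: 4.27
eef_pos: [0.4767, 0.1795, 0.0536]
orientation: [[-0.001, 1.0, 0.002], [1.0, 0.001, 0.0], [0.0, 0.002, -1.0]]
force: [-1.2, -1.2, 10.9]
finger_gap: 0.0271
grip_force: 60.9
```

Request:
play_rows --pt "0 0 -0.01 0 0 0 -1" --pt "0 0 -0.02 0 0 0 -1" --pt "0 0 -0.03 0 0 0 -1" --pt "0 0 -0.03 0 0 0 -1" --pt "0 0 0 0 0 0 -1" --pt "-0.01 0 0 0 0 0 -1" --pt "-0.02 -0.01 0 0 0 0 -1" --pt "-0.03 -0.01 0 0 0 0 -1" --pt "-0.03 -0.01 0 0 0 0 -1" --pt "-0.03 -0.01 0 0 0 0 -1" --pt "-0.03 -0.01 0 0 0 0 -1" --pt "-0.03 -0.01 0 0 0 0 -1" --pt "-0.03 -0.01 0 0 0 0 -1" --pt "-0.03 -0.01 0 0 0 0 -1" --pt "-0.03 0 0 0 0 0 -1" --pt "-0.03 0 0 0 0 0 -1" --pt "-0.03 0 0 0 0 0 -1" --pt "-0.03 0 0 0 0 0 -1" --pt "-0.03 0 0 0 0 0 -1" --pt "-0.03 0 0 0 0 0 -1"

```text
time: 5.93
eef_pos: [0.3952, -0.2426, 0.1418]
orientation: [[-0.001, 1.0, -0.001], [1.0, 0.001, 0.0], [0.0, -0.001, -1.0]]
force: [1.0, 0.1, -3.0]
finger_gap: 0.0272
grip_force: 60.0
```

Request:
play_rows --pt "-0.03 0 0 0 0 0 -1" --pt "-0.03 0 0 0 0 0 -1" --pt "-0.015 0 0 0 0 0 -1" --pt "0 0 0 0 0 0 -1" --pt "0 0 0.03 0 0 0 -1" --pt "0 0 0.03 0 0 0 -1" --pt "0 0 0.015 0 0 0 -1" --pt "0 0 0 0 0 0 -1"

```text
time: 6.6
eef_pos: [0.3946, -0.3141, 0.0641]
orientation: [[-0.002, 1.0, -0.004], [1.0, 0.002, 0.004], [0.004, -0.004, -1.0]]
force: [-1.4, 0.6, -2.7]
finger_gap: 0.027
grip_force: 60.0
```

Request:
play_rows --pt "0 0 0.003 0 0 0 -1" --pt "0 0 0.003 0 0 0 -1" --pt "0 0 0.003 0 0 0 -1" --pt "0 0 0 0 0 0 -1" --pt "0 0 0 0 0 0 -1"

```text
time: 7.02
eef_pos: [0.3967, -0.3159, 0.0588]
orientation: [[-0.001, 1.0, 0.0], [1.0, 0.001, -0.001], [-0.001, 0.0, -1.0]]
force: [0.7, 0.1, -3.7]
finger_gap: 0.0275
grip_force: 60.0
```

Request:
play_rows --pt "0 0 0.002 0 0 0 -1" --pt "0 0 0 0 0 0 -1" --pt "0 0 0.001 0 0 0 -1" --pt "0 0 0 0 0 0 -1" --pt "0 0 0 0 0 0 -1"

```text
time: 7.43
eef_pos: [0.3967, -0.3159, 0.0556]
orientation: [[-0.001, 1.0, 0.0], [1.0, 0.001, -0.0], [-0.0, 0.0, -1.0]]
force: [-2.5, 0.6, 5.5]
finger_gap: 0.0271
grip_force: 61.0
```

Request:
play_rows --pt "0 0 0 0 0 0 0" --pt "0 0 0 0 0 0 0" --pt "0 0 0 0 0 0 0" --pt "0 0 -0.01 0 0 0 0" --pt "0 0 -0.02 0 0 0 0" --pt "0 0 -0.03 0 0 0 0" --pt "0 0 -0.03 0 0 0 0" --pt "0 0 -0.03 0 0 0 0" --pt "0 0 -0.03 0 0 0 0" --pt "0.03 0 0 0 0 0 0" --pt "0.03 0 0 0 0 0 0" --pt "0.03 0 0 0 0 0 0" --pt "0.03 0 0 0 0 0 0" --pt "0.03 0 0 0 0 0 0" --pt "0.03 0 0 0 0 0 0" --pt "0.03 0 0 0 0 0 0" --pt "0.03 0 0 0 0 0 0" --pt "0.03 0 0 0 0 0 0" --pt "0.03 0 0 0 0 0 0" --pt "0.03 0 0 0 0 0 0"

```text
time: 9.1
eef_pos: [0.3958, 0.0157, 0.2059]
orientation: [[-0.002, 1.0, 0.001], [1.0, 0.002, -0.001], [-0.001, 0.001, -1.0]]
force: [0.5, -0.9, 0.9]
finger_gap: 0.0427
grip_force: 0.0
```

Request:
play_rows --pt "0.03 0 0 0 0 0 0" --pt "0.03 0 0 0 0 0 0" --pt "0.03 0 0 0 0 0 0" --pt "0.03 0 0 0 0 0 0" --pt "0.03 0 0 0 0 0 0" --pt "0.03 0 0 0 0 0 0" --pt "0.03 0.002 0 0 0 0 0" --pt "0.03 0.005 0 0 0 0 0" --pt "0.03 0 0 0 0 -6 0" --pt "0 0 0 0 0 -6 0" --pt "0 0 0 0 0 0 0"

```text
time: 10.02
eef_pos: [0.402, 0.2859, 0.2057]
orientation: [[-0.218, 0.976, -0.001], [0.976, 0.218, 0.001], [0.001, -0.0, -1.0]]
force: [0.6, -0.8, -0.4]
finger_gap: 0.043
grip_force: 0.0
```

```bash
python3 - <<'E'
from m import *
im,d=cap('top','top1.png')
for l in lighters(im): print('lighter mid',l[0].round(4),'noseang',round(l[2],1),l[3].round(3))
s=ctrl.observe();print(s['joint_pos'].round(3),s['eef_pos'].round(4))
E
```

```text
lighter mid [0.8861 0.0316] noseang -64.4 [0.097 0.07 ]
lighter mid [ 0.6457 -0.0268] noseang 72.5 [0.051 0.02 ]
lighter mid [ 0.5409 -0.0035] noseang -78.2 [0.052 0.021]
lighter mid [0.4143 0.0272] noseang 111.0 [0.052 0.022]
lighter mid [ 0.4151 -0.0586] noseang -71.2 [0.052 0.022]
[ 0.165  0.405 -1.018  1.96   0.409  1.001 -0.833] [0.4024 0.2845 0.2055]
```

View pics/top1.png

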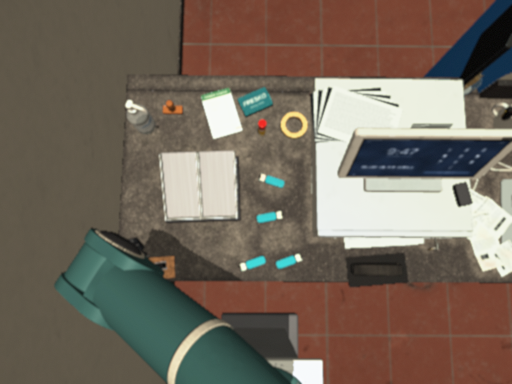

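The stapler lies on the mat at (377,269). Now I'll grasp the feeler.

Request:
play_rows --pt "0.0055 0.003 0.02 0 0 0 0" --pt "0 0 0.03 0 0 0 0" --pt "0 0 0.03 0 0 0 0" --pt "0 0 0.03 0 0 0 0" --pt "0 0 0.03 0 0 0 0" --pt "0 0 0.02 0 0 0 0" --pt "0 0 0.01 0 0 0 0" --pt "0 0 0.001 0 0 0 0" --pt "0 0 0 0 0 0 -1" --pt "0 0 0 0 0 0 -1" --pt "0 0 0 0 0 0 -1" --pt "0 0 0 0 0 0 -1" --pt "0 0 0 0 0 0 -1" --pt "0 0 0 0 0 0 -1" --pt "0 0 0 0 0 0 -1" --grip_force 50

```text
time: 11.32
eef_pos: [0.4053, 0.2904, 0.0358]
orientation: [[-0.208, 0.978, 0.002], [0.978, 0.208, 0.001], [0.0, 0.002, -1.0]]
force: [-1.2, -2.1, 7.9]
finger_gap: 0.0151
grip_force: 48.8
```

Request:
play_rows --pt "0 0 -0.01 0 0 0 -1" --pt "0 0 -0.02 0 0 0 -1" --pt "0 0 -0.03 0 0 0 -1" --pt "0 0 -0.03 0 0 0 -1" --pt "-0.022 0 0 0 0 0 -1" --pt "-0.022 0 0 0 0 0 -1" --pt "-0.022 -0.001 0 0 0 0 -1" --pt "0 0 0 0 0 6 -1" --pt "0 0 0 0 0 6 -1" --pt "0 0 0 0 0 6 -1" --pt "0 0 0 0 0 6 -1" --pt "0 0 0 0 0 6 -1" --pt "0 0 0 0 0 6 -1" --pt "0 0 0 0 0 6 -1" --pt "0 0 0 0 0 6 -1" --pt "0 0 0 0 0 6 -1" --pt "0 0 0 0 0 6 -1" --pt "0 0 0 0 0 6 -1" --pt "0 0 0 0 0 6 -1" --pt "0 0 0 0 0 6 -1"

```text
time: 12.98
eef_pos: [0.4175, 0.2258, 0.1257]
orientation: [[0.915, 0.403, 0.001], [0.403, -0.915, 0.001], [0.001, -0.0, -1.0]]
force: [-0.7, 0.3, -1.0]
finger_gap: 0.0152
grip_force: 48.9
```

Request:
play_rows --pt "0 0 0 0 0 6 -1" --pt "0 0 0 0 0 6 -1" --pt "0 0 0 0 0 6 -1" --pt "0 0 0 0 0 4 -1" --pt "0 0 0 0 0 0 -1" --pt "0 0 0 0 0 0 -1"

```text
time: 13.48
eef_pos: [0.4175, 0.2258, 0.1253]
orientation: [[0.999, 0.039, 0.001], [0.039, -0.999, 0.001], [0.001, -0.001, -1.0]]
force: [-0.7, 0.9, 0.1]
finger_gap: 0.0151
grip_force: 48.9
```

```bash
python3 - <<'E'
from m import *
im,d=cap('side'); im2,_=cap('top')
a=cv2.resize(im[150:240,230:410],None,fx=4,fy=4); 
cv2.imwrite('pics/s2.png',a[:,:,::-1])
print(ctrl.observe()['joint_pos'].round(3))
E
```

```text
[-0.107  0.378 -0.531  2.075  0.276  0.755 -2.341]
```

View pics/s2.png

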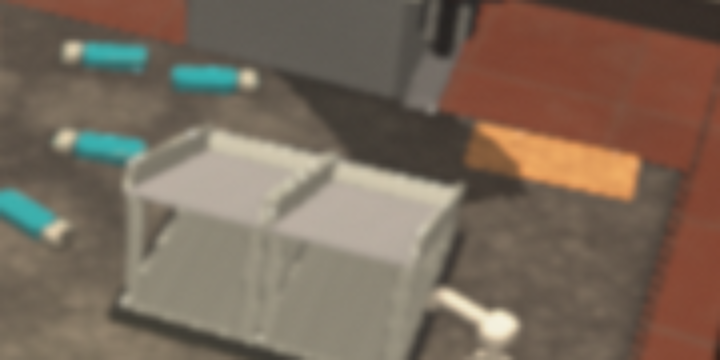

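Request:
play_rows --pt "0 0 0.02 0 0 0 -1" --pt "0 0 0.03 0 0 0 -1" --pt "0 0 0.02 0 0 0 -1" --pt "0 0 0.005 0 0 0 -1" --pt "0 0 0 0 0 0 -1" --pt "0 0 0 0 0 0 -1" --pt "0.005 0 0 0 0 0 -1" --pt "0.005 0 0 0 0 0 -1" --pt "0.004 0 0 0 0 0 -1" --pt "0 0 0 0 0 0 -1"

```text
time: 14.42
eef_pos: [0.4329, 0.2261, 0.05]
orientation: [[0.999, 0.035, 0.001], [0.035, -0.999, 0.001], [0.001, -0.001, -1.0]]
force: [0.8, 0.1, -0.4]
finger_gap: 0.0151
grip_force: 48.8
```

```bash
python3 - <<'E'
from m import *
im,d=cap('top')
a=cv2.resize(im[195:265,140:240],None,fx=7,fy=7,interpolation=cv2.INTER_CUBIC); 
cv2.imwrite('pics/t2.png',a[:,:,::-1])
s=ctrl.observe();print(s['eef_pos'].round(4))
E
```

```text
[0.4322 0.226  0.0497]
```

View pics/t2.png

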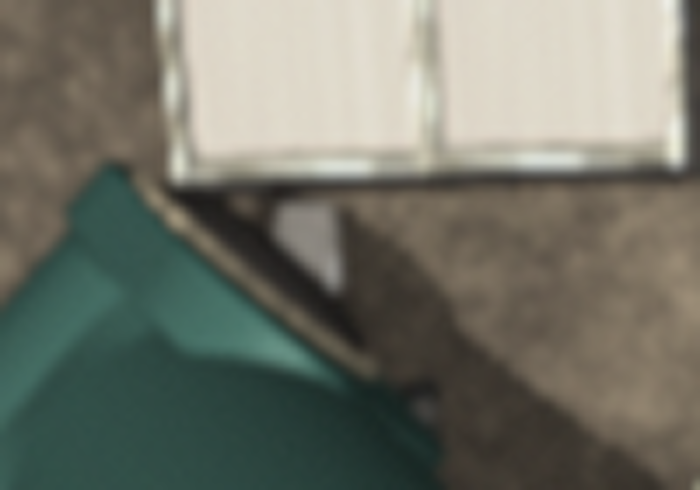

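Request:
play_rows --pt "0.003 0 0 0 0 0 -1" --pt "0.003 0 0 0 0 0 -1" --pt "0.003 0 0 0 0 0 -1" --pt "0.003 0 0 0 0 0 -1" --pt "0.003 0 0 0 0 0 -1" --pt "0 0 0 0 0 0 -1"

```text
time: 14.97
eef_pos: [0.447, 0.2266, 0.0493]
orientation: [[0.999, 0.036, 0.0], [0.036, -0.999, 0.0], [0.0, -0.0, -1.0]]
force: [-0.3, -0.2, -0.4]
finger_gap: 0.0157
grip_force: 48.8
```

Request:
play_rows --pt "0.002 0 0 0 0 0 -1" --pt "0.002 0 0 0 0 0 -1" --pt "0.002 0 0 0 0 0 -1" --pt "0 0 0 0 0 0 -1"

```text
time: 15.3
eef_pos: [0.4528, 0.2268, 0.0493]
orientation: [[0.999, 0.036, 0.0], [0.036, -0.999, 0.0], [0.0, -0.0, -1.0]]
force: [0.3, 0.5, -1.1]
finger_gap: 0.0153
grip_force: 48.8
```

Request:
play_rows --pt "0.002 0 0 0 0 0 -1" --pt "0.002 0 0 0 0 0 -1" --pt "0 0 0 0 0 0 -1"

```text
time: 15.55
eef_pos: [0.4568, 0.2269, 0.0493]
orientation: [[0.999, 0.036, 0.0], [0.036, -0.999, 0.0], [0.0, -0.0, -1.0]]
force: [0.6, 0.7, -0.5]
finger_gap: 0.0151
grip_force: 48.8
```

Request:
play_rows --pt "0.002 0 0 0 0 0 -1" --pt "0.002 0 0 0 0 0 -1" --pt "0 0 0 0 0 0 -1"

```text
time: 15.8
eef_pos: [0.4606, 0.2271, 0.0493]
orientation: [[0.999, 0.036, -0.0], [0.036, -0.999, 0.0], [-0.0, -0.0, -1.0]]
force: [0.2, -0.9, -0.9]
finger_gap: 0.0152
grip_force: 48.9
```

Request:
play_rows --pt "0.002 0 0 0 0 0 -1" --pt "0.002 0 0 0 0 0 -1" --pt "0 0 0 0 0 0 -1"

```text
time: 16.05
eef_pos: [0.4611, 0.2272, 0.0486]
orientation: [[0.999, 0.038, -0.006], [0.038, -0.999, -0.002], [-0.006, 0.002, -1.0]]
force: [-22.6, -0.7, 12.7]
finger_gap: 0.0153
grip_force: 50.9
```

Left chute jams (22 N at shallow depth). Back out and try the right one.

Request:
play_rows --pt "-0.005 0 0 0 0 0 -1" --pt "-0.005 0 0 0 0 0 -1" --pt "-0.01 0 0 0 0 0 -1" --pt "-0.01 0 0 0 0 0 -1" --pt "-0.01 0 0 0 0 0 -1" --pt "-0.01 0 0 0 0 0 -1" --pt "0 0.02 0 0 0 0 -1" --pt "0 0.02 0 0 0 0 -1" --pt "0 0.02 0 0 0 0 -1" --pt "0 0.02 0 0 0 0 -1" --pt "0 0.02 0 0 0 0 -1" --pt "0 0 0 0 0 0 -1" --pt "0 0 0 0 0 0 -1"

```text
time: 17.13
eef_pos: [0.4177, 0.1248, 0.0494]
orientation: [[0.999, 0.035, 0.0], [0.035, -0.999, -0.0], [0.0, 0.0, -1.0]]
force: [-1.0, -0.2, -0.7]
finger_gap: 0.0153
grip_force: 49.0
```

```bash
python3 - <<'E'
from m import *
im,d=cap('top')
a=cv2.resize(im[195:265,160:260],None,fx=7,fy=7,interpolation=cv2.INTER_CUBIC); 
cv2.imwrite('pics/t3.png',a[:,:,::-1])
s=ctrl.observe();print(s['eef_pos'].round(4),s['force'].round(1),s['joint_pos'].round(2))
for l in lighters(im): print('lighter mid',l[0].round(4),'noseang',round(l[2],1),l[3].round(3))
E
```

```text
[0.4178 0.1257 0.0495] [-1.   0.3 -1.4] [ 0.03  0.46 -0.45  2.2   0.38  0.55 -2.25]
lighter mid [0.8861 0.0316] noseang -64.1 [0.098 0.069]
lighter mid [ 0.6456 -0.0269] noseang 72.1 [0.051 0.02 ]
lighter mid [ 0.541  -0.0035] noseang -78.0 [0.052 0.021]
lighter mid [0.4153 0.025 ] noseang -70.3 [0.048 0.021]
lighter mid [ 0.4152 -0.0586] noseang -70.8 [0.052 0.022]
```

View pics/t3.png

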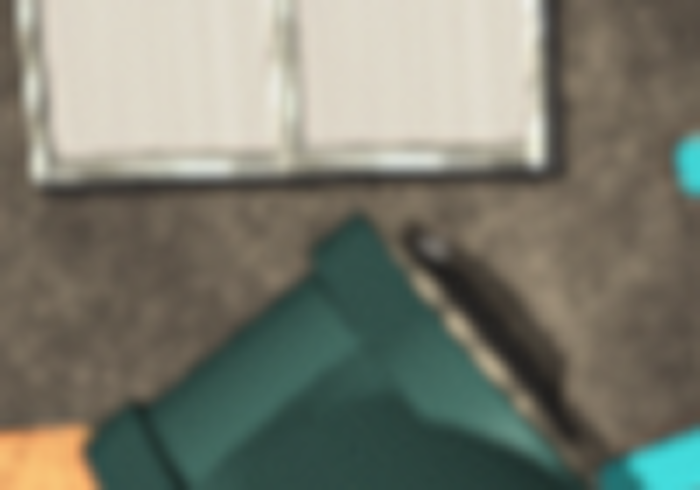

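Request:
play_rows --pt "0.005 0 0 0 0 0 -1" --pt "0.005 0 0 0 0 0 -1" --pt "0.005 0 0 0 0 0 -1" --pt "0.003 0 0 0 0 0 -1" --pt "0.003 0 0 0 0 0 -1" --pt "0.003 0 0 0 0 0 -1" --pt "0.003 0 0 0 0 0 -1" --pt "0.003 0 0 0 0 0 -1" --pt "0.003 0 0 0 0 0 -1" --pt "0 0 0 0 0 0 -1"

```text
time: 18.02
eef_pos: [0.4516, 0.1267, 0.0493]
orientation: [[0.999, 0.036, 0.0], [0.036, -0.999, 0.0], [0.0, -0.0, -1.0]]
force: [-0.1, 0.3, -0.9]
finger_gap: 0.0154
grip_force: 49.0
```

Request:
play_rows --pt "0.003 0 0 0 0 0 -1" --pt "0.003 0 0 0 0 0 -1" --pt "0.003 0 0 0 0 0 -1" --pt "0 0 0 0 0 0 -1"

```text
time: 18.35
eef_pos: [0.4607, 0.127, 0.0494]
orientation: [[0.999, 0.036, 0.0], [0.036, -0.999, 0.0], [0.0, -0.0, -1.0]]
force: [-0.9, 0.3, -0.7]
finger_gap: 0.0152
grip_force: 49.0
```

Request:
play_rows --pt "0.003 0 0 0 0 0 -1" --pt "0.002 0 0 0 0 0 -1" --pt "0 0 0 0 0 0 -1"

```text
time: 18.6
eef_pos: [0.4654, 0.1272, 0.0493]
orientation: [[0.999, 0.036, 0.0], [0.036, -0.999, 0.0], [0.0, -0.0, -1.0]]
force: [-0.6, 0.0, -1.1]
finger_gap: 0.0152
grip_force: 49.0
```

Request:
play_rows --pt "0.002 0 0 0 0 0 -1" --pt "0.002 0 0 0 0 0 -1" --pt "0.002 0 0 0 0 0 -1" --pt "0 0 0 0 0 0 -1"

```text
time: 18.93
eef_pos: [0.4714, 0.1274, 0.0493]
orientation: [[0.999, 0.036, 0.0], [0.036, -0.999, 0.0], [0.0, -0.0, -1.0]]
force: [0.8, -0.3, -0.7]
finger_gap: 0.0154
grip_force: 49.0
```

Request:
play_rows --pt "0.003 0 0 0 0 0 -1" --pt "0.003 0 0 0 0 0 -1" --pt "0.003 0 0 0 0 0 -1" --pt "0 0 0 0 0 0 -1"

```text
time: 19.27
eef_pos: [0.4807, 0.1277, 0.0493]
orientation: [[0.999, 0.036, 0.0], [0.036, -0.999, 0.0], [0.0, -0.0, -1.0]]
force: [-0.5, -0.3, -0.6]
finger_gap: 0.0151
grip_force: 49.0
```

Request:
play_rows --pt "0.003 0 0 0 0 0 -1" --pt "0.003 0 0 0 0 0 -1" --pt "0.003 0 0 0 0 0 -1" --pt "0 0 0 0 0 0 -1"

```text
time: 19.6
eef_pos: [0.4897, 0.1281, 0.0493]
orientation: [[0.999, 0.036, 0.0], [0.036, -0.999, 0.0], [0.0, -0.0, -1.0]]
force: [-0.5, 0.1, -1.1]
finger_gap: 0.0155
grip_force: 49.0
```

Request:
play_rows --pt "0.002 0 0 0 0 0 -1" --pt "0.002 0 0 0 0 0 -1" --pt "0 0 0 0 0 0 -1"

```text
time: 19.85
eef_pos: [0.4934, 0.1282, 0.0493]
orientation: [[0.999, 0.036, 0.0], [0.036, -0.999, 0.0], [0.0, -0.0, -1.0]]
force: [-0.6, 0.5, -0.8]
finger_gap: 0.0153
grip_force: 49.0
```

Request:
play_rows --pt "0.002 0 0 0 0 0 -1" --pt "0.001 0 0 0 0 0 -1" --pt "0 0 0 0 0 0 -1"

```text
time: 20.1
eef_pos: [0.4962, 0.1283, 0.0493]
orientation: [[0.999, 0.036, 0.0], [0.036, -0.999, 0.0], [0.0, -0.0, -1.0]]
force: [-0.8, -0.9, -2.0]
finger_gap: 0.0153
grip_force: 49.0
```

Request:
play_rows --pt "0.001 0 0 0 0 0 -1" --pt "0 0 0 0 0 0 -1"

```text
time: 20.27
eef_pos: [0.4971, 0.1283, 0.0493]
orientation: [[0.999, 0.036, -0.0], [0.036, -0.999, 0.0], [-0.0, -0.0, -1.0]]
force: [0.6, 0.1, -1.8]
finger_gap: 0.0155
grip_force: 49.0
```

Request:
play_rows --pt "0.001 0 0 0 0 0 -1" --pt "0 0 0 0 0 0 -1"

```text
time: 20.43
eef_pos: [0.4981, 0.1284, 0.0493]
orientation: [[0.999, 0.036, 0.0], [0.036, -0.999, 0.0], [0.0, -0.0, -1.0]]
force: [-0.5, -1.3, -1.4]
finger_gap: 0.0154
grip_force: 49.0
```

Request:
play_rows --pt "0.001 0 0 0 0 0 -1" --pt "0 0 0 0 0 0 -1"

```text
time: 20.6
eef_pos: [0.4989, 0.1284, 0.0492]
orientation: [[0.999, 0.036, -0.0], [0.036, -0.999, -0.0], [-0.0, 0.0, -1.0]]
force: [-0.9, -0.9, -0.2]
finger_gap: 0.0157
grip_force: 49.1
```

Request:
play_rows --pt "0.001 0 0 0 0 0 -1" --pt "0 0 0 0 0 0 -1"

```text
time: 20.77
eef_pos: [0.4989, 0.1284, 0.049]
orientation: [[0.999, 0.037, -0.002], [0.037, -0.999, -0.001], [-0.002, 0.001, -1.0]]
force: [-9.5, -0.2, 5.3]
finger_gap: 0.0153
grip_force: 49.8
```

Right chute passes: only light contact, at the full 46 mm. I'll return the gauge to its pad.

Request:
play_rows --pt "-0.005 0 0 0 0 0 -1" --pt "-0.005 0 0 0 0 0 -1" --pt "-0.01 0 0 0 0 0 -1" --pt "-0.01 0 0 0 0 0 -1" --pt "-0.01 0 0 0 0 0 -1" --pt "-0.01 0 0 0 0 0 -1" --pt "-0.01 0 0 0 0 0 -1" --pt "-0.01 0 0 0 0 0 -1" --pt "-0.015 0 0 0 0 0 -1" --pt "0 0 -0.02 0 0 0 -1" --pt "0 0 -0.03 0 0 0 -1" --pt "0 0 -0.025 0 0 0 -1" --pt "0 0 0 0 0 -6 -1" --pt "0 0 0 0 0 -6 -1" --pt "0 0 0 0 0 -6 -1" --pt "0 0 0 0 0 -6 -1" --pt "0 0 0 0 0 -6 -1" --pt "0 0 0 0 0 -6 -1" --pt "0 0 0 0 0 -6 -1" --pt "0 0 0 0 0 -6 -1"

```text
time: 22.43
eef_pos: [0.4145, 0.1253, 0.1242]
orientation: [[0.638, 0.77, 0.0], [0.77, -0.638, -0.0], [-0.0, 0.0, -1.0]]
force: [-0.4, 0.1, -0.7]
finger_gap: 0.0155
grip_force: 48.9
```

Request:
play_rows --pt "0 0 0 0 0 -6 -1" --pt "0 0 0 0 0 -6 -1" --pt "0 0 0 0 0 -6 -1" --pt "0 0 0 0 0 -6 -1" --pt "0 0 0 0 0 -6 -1" --pt "0 0 0 0 0 -6 -1" --pt "0 0 0 0 0 -6 -1" --pt "0 0 0 0 0 -6 -1" --pt "0 0 0 0 0 -4 -1" --pt "0.025 0.005 0 0 0 0 -1" --pt "0.025 0.005 0 0 0 0 -1" --pt "0.025 0.005 0 0 0 0 -1" --pt "0.025 0.005 0 0 0 0 -1" --pt "0.025 0.005 0 0 0 0 -1" --pt "0.025 0 0 0 0 0 -1" --pt "0 0 0 0 0 0 -1"

```text
time: 23.77
eef_pos: [0.4062, 0.2817, 0.1247]
orientation: [[-0.214, 0.977, 0.0], [0.977, 0.214, 0.003], [0.002, 0.001, -1.0]]
force: [-1.8, 0.2, -0.5]
finger_gap: 0.0155
grip_force: 48.9
```

Request:
play_rows --pt "0.008 0.001 0 0 0 0 -1" --pt "0 0 0.02 0 0 0 -1" --pt "0 0 0.03 0 0 0 -1" --pt "0 0 0.025 0 0 0 -1" --pt "0 0 0.008 0 0 0 -1" --pt "0 0 0.003 0 0 0 -1" --pt "0 0 0 0 0 0 -1" --pt "0 0 0.002 0 0 0 -1" --pt "0 0 0 0 0 0 -1"

```text
time: 24.52
eef_pos: [0.408, 0.2855, 0.0372]
orientation: [[-0.209, 0.978, 0.001], [0.978, 0.209, 0.001], [0.0, 0.001, -1.0]]
force: [-0.3, -0.3, -1.0]
finger_gap: 0.0153
grip_force: 49.0
```

Request:
play_rows --pt "0.005 -0.001 0 0 0 0 -1" --pt "0 0 0 0 0 0 -1" --pt "0 0 0.001 0 0 0 -1" --pt "0 0 0.001 0 0 0 -1" --pt "0 0 0 0 0 0 -1"

```text
time: 24.93
eef_pos: [0.4055, 0.2906, 0.0357]
orientation: [[-0.21, 0.978, 0.001], [0.978, 0.21, -0.0], [-0.0, 0.001, -1.0]]
force: [-8.9, -7.0, 36.3]
finger_gap: 0.0153
grip_force: 54.2
```

Request:
play_rows --pt "0 0 -0.001 0 0 0 -1" --pt "0 0 0 0 0 0 -0.3" --pt "0 0 0 0 0 0 0" --pt "0 0 0 0 0 0 0" --pt "0 0 0 0 0 0 0" --pt "0 0 -0.01 0 0 0 0" --pt "0 0 -0.02 0 0 0 0" --pt "0 0 -0.03 0 0 0 0" --pt "0 0 -0.03 0 0 0 0" --pt "0 0 -0.03 0 0 0 0" --pt "-0.03 0 0 0 0 0 0" --pt "-0.03 0 0 0 0 0 0" --pt "-0.03 0 0 0 0 0 0" --pt "-0.03 0 0 0 0 0 0" --pt "-0.03 0 0 0 0 0 0" --pt "-0.03 0 0 0 0 0 0" --pt "0 0 0 0 0 0 0"

```text
time: 26.35
eef_pos: [0.444, 0.1087, 0.1554]
orientation: [[-0.204, 0.979, -0.001], [0.979, 0.204, -0.002], [-0.002, -0.001, -1.0]]
force: [0.3, -0.9, 0.3]
finger_gap: 0.0424
grip_force: 0.0
```

```bash
python3 - <<'E'
from m import *
im,d=cap('top','top4.png'); P=pts('top',d)
s=ctrl.observe();print(s['eef_pos'].round(4),s['joint_pos'].round(2))
for l in lighters(im): print('lighter mid',l[0].round(4),'noseang',round(l[2],1),l[3].round(3))
E
```

```text
[0.4435 0.1113 0.1556] [ 0.5   0.4  -0.95  2.08  0.43  0.87 -0.5 ]
lighter mid [0.8864 0.0312] noseang -63.6 [0.098 0.07 ]
lighter mid [ 0.6456 -0.0269] noseang 72.1 [0.051 0.02 ]
lighter mid [ 0.5409 -0.0034] noseang -77.9 [0.052 0.021]
lighter mid [ 0.4151 -0.0586] noseang -71.2 [0.052 0.022]
```

View pics/top4.png

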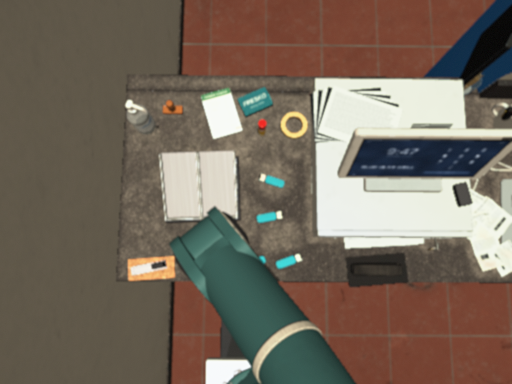

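Gauge back on its pad at (150,267), all lighters unmoved. First lighter is the near-left one.

Request:
play_rows --pt "-0.019 -0.011 0 0 0 0 0.2" --pt "-0.019 -0.011 0 0 0 0 0.2" --pt "-0.019 -0.011 0 0 0 0 0.2" --pt "-0.019 -0.012 0 0 0 0 0.2" --pt "0 0 0 0 0 -4.6 0.2" --pt "0 0 0 0 0 -4.6 0.2" --pt "0 0 0 0 0 0 0.2" --pt "0 0 0 0 0 0 0.2"

```text
time: 27.07
eef_pos: [0.4149, 0.0309, 0.1556]
orientation: [[-0.362, 0.932, 0.0], [0.932, 0.362, 0.0], [0.0, 0.0, -1.0]]
force: [0.3, 0.6, 0.3]
finger_gap: 0.0512
grip_force: 0.0
```

Request:
play_rows --pt "-0.003 -0.002 0.01 0 0 0 0.2" --pt "0 0 0.03 0 0 0 0.2" --pt "0 0 0.03 0 0 0 0.2" --pt "0 0 0.03 0 0 0 0.2" --pt "0 0 0.02 0 0 0 0.2" --pt "0 0 0.008 0 0 0 0.2" --pt "0 0 0.004 0 0 0 0.2" --pt "0 0 0 0 0 0 0.2" --pt "0 0 0 0 0 0 -1" --pt "0 0 0 0 0 0 -1" --pt "0 0 0 0 0 0 -1" --pt "0 0 0 0 0 0 -1" --pt "0 0 0 0 0 0 -1" --pt "0 0 0 0 0 0 -1" --pt "0 0 0 0 0 0 -1" --grip_force 25

```text
time: 28.32
eef_pos: [0.4148, 0.0266, 0.0243]
orientation: [[-0.362, 0.932, 0.002], [0.932, 0.362, -0.0], [-0.001, 0.002, -1.0]]
force: [-1.9, 0.9, 10.5]
finger_gap: 0.0233
grip_force: 24.6
```

Request:
play_rows --pt "0 0 -0.01 0 0 0 -1" --pt "0 0 -0.03 0 0 0 -1" --pt "0 0 -0.03 0 0 0 -1" --pt "0 0 -0.03 0 0 0 -1" --pt "0 0 -0.03 0 0 0 -1" --pt "0 0 0 0 0 6.4 -1" --pt "0 0 0 0 0 6.4 -1" --pt "0 0 0 0 0 6.4 -1" --pt "0.018 0.03 0 0 0 0 -1" --pt "0.018 0.03 0 0 0 0 -1" --pt "0.018 0.03 0 0 0 0 -1" --pt "0.018 0.03 0 0 0 0 -1" --pt "0.016 0.03 0 0 0 0 -1" --pt "0 0 0 -6.25 0 0 -1" --pt "0 0 0 -6.25 0 0 -1" --pt "0 0 0 -6.25 0 0 -1" --pt "0 0 0 -6.25 0 0 -1" --pt "0 0 0 0 0 0 -1" --pt "0 0 0 0 0 0 -1"

```text
time: 29.9
eef_pos: [0.5604, 0.12, 0.1542]
orientation: [[-0.037, 0.906, 0.422], [0.999, 0.035, 0.014], [-0.002, 0.422, -0.907]]
force: [-0.3, 0.2, 0.5]
finger_gap: 0.0234
grip_force: 25.4
```

```bash
cat > pl.py <<'E'
import sys
from h import *
s=float(sys.argv[1])/1000; ht=float(sys.argv[2])/1000 if len(sys.argv)>2 else .026
o=ctrl.observe(); R=np.array(o['orientation']); p=np.array(o['eef_pos'])
c,S=np.cos(np.radians(25)),np.sin(np.radians(25)); x=.54+s*c-ht*S
t=np.array([x,.129+.033*(x-.55)-.010,.035+s*S+ht*c])
print('target',t.round(4),'tool delta',((t-p)@R).round(4)); 
print('tool rpy: xyaw',np.degrees(np.arctan2(R[1,0],R[0,0])).round(2),'y pitch',np.degrees(np.arcsin(R[2,1])).round(2),'x z',R[2,0].round(3),o['joint_pos'].round(2),o['force'].round(1),o['finger_gap'].round(4))
E
python3 pl.py 38
```

```text
target [0.5635 0.1194 0.0746] tool delta [-0.0005 -0.0308  0.0734]Traceback (most recent call last):
  File "pl.py", line 8, in <module>
    print('tool rpy: xyaw',np.degrees(np.arctan2(R[1,0],R[0,0])).round(2),'y pitch',np.degrees(np.arcsin(R[2,1])).round(2),'x z',R[2,0].round(3),o['joint_pos'].round(2),o['force'].round(1),o['finger_gap'].round(4))
                                                                                                                                                                                             ^^^^^^^^^^^^^^^^^^^^^
AttributeError: 'float' object has no attribute 'round'
```

Request:
play_rows --pt "0 -0.015 0 0 0 0 -1" --pt "0 -0.016 0 0 0 0 -1" --pt "0 0 0.02 0 0 0 -1" --pt "0 0 0.02 0 0 0 -1" --pt "0 0 0.015 0 0 0 -1" --pt "0 0 0.008 0 0 0 -1" --pt "0 0 0.005 0 0 0 -1" --pt "0 0 0 0 0 0 -1" --pt "0 0 0 0 0 0 -1"

```text
time: 30.65
eef_pos: [0.562, 0.1199, 0.0789]
orientation: [[-0.035, 0.906, 0.421], [0.999, 0.032, 0.015], [-0.0, 0.421, -0.907]]
force: [0.6, 0.9, -0.3]
finger_gap: 0.0232
grip_force: 25.4
```

```bash
sed -i "s/,o\['finger_gap'\].round(4)//" pl.py; python3 pl.py 38
```

```text
target [0.5635 0.1194 0.0746] tool delta [-0.0005 -0.0005  0.0045]
tool rpy: xyaw 92.03 y pitch 24.93 x z -0.0 [ 0.06  0.48 -0.46  2.15  1.24  0.34 -1.41] [ 0.6  0.9 -0.3]
```

Request:
play_rows --pt "0 0 0.002 0 0 0 -1" --pt "0 0 0.002 0 0 0 -1" --pt "0 0 0 0 0 0 -1"

```text
time: 30.9
eef_pos: [0.5634, 0.1199, 0.0751]
orientation: [[-0.036, 0.906, 0.422], [0.999, 0.032, 0.015], [-0.0, 0.422, -0.907]]
force: [-0.9, 0.2, -0.8]
finger_gap: 0.0234
grip_force: 25.4
```

Request:
play_rows --pt "0 0 0.0015 0 0 0 -1" --pt "0 0 0 0 0 0 -1"

```text
time: 31.07
eef_pos: [0.5639, 0.1201, 0.0736]
orientation: [[-0.036, 0.906, 0.421], [0.999, 0.033, 0.015], [-0.0, 0.422, -0.907]]
force: [-0.3, 0.5, -0.2]
finger_gap: 0.0234
grip_force: 25.4
```

Request:
play_rows --pt "0 0 0.0015 0 0 0 -1" --pt "0 0 0 0 0 0 -1"

```text
time: 31.23
eef_pos: [0.5645, 0.1202, 0.0721]
orientation: [[-0.036, 0.906, 0.421], [0.999, 0.033, 0.015], [-0.0, 0.421, -0.907]]
force: [-0.9, 1.1, -0.7]
finger_gap: 0.0232
grip_force: 25.4
```

Request:
play_rows --pt "0 0 0.001 0 0 0 -1" --pt "0 0 0 0 0 0 -1"

```text
time: 31.4
eef_pos: [0.5648, 0.1203, 0.0716]
orientation: [[-0.036, 0.906, 0.422], [0.999, 0.033, 0.015], [-0.0, 0.422, -0.907]]
force: [-5.6, -1.5, 10.1]
finger_gap: 0.0232
grip_force: 27.0
```

Request:
play_rows --pt "0 0 -0.001 0 0 0 -1" --pt "0 0 0 0 0 0 -0.35" --pt "0 0 0 0 0 0 -0.3" --pt "0 0 0 0 0 0 -0.2" --pt "0 0 0 0 0 0 -0.15" --pt "0 0 0 0 0 0 -0.15" --pt "0 0 -0.005 0 0 0 -0.15" --pt "0 0 -0.01 0 0 0 -0.15" --pt "0 0 -0.02 0 0 0 -0.15" --pt "0 0 -0.03 0 0 0 0" --pt "0 0 -0.03 0 0 0 0" --pt "0 0 0 6.25 0 0 0" --pt "0 0 0 6.25 0 0 0" --pt "0 0 0 6.25 0 0 0" --pt "0 0 0 6.25 0 0 0" --pt "0 0 0 0 0 0 0"

```text
time: 32.73
eef_pos: [0.5263, 0.1176, 0.1586]
orientation: [[-0.033, 0.999, 0.004], [0.999, 0.033, 0.0], [0.0, 0.004, -1.0]]
force: [0.2, -0.2, -0.6]
finger_gap: 0.0426
grip_force: 0.0
```

```bash
sed -i "s/,.035+s/,.0325+s/" pl.py; python3 - <<'E'
from m import *
im,d=cap('top'); im2,_=cap('side')
a=cv2.resize(im[140:250,140:300],None,fx=3.5,fy=3.5,interpolation=cv2.INTER_CUBIC); b=cv2.resize(im2[160:250,240:400],(560,315),interpolation=cv2.INTER_CUBIC)[:210]
cv2.imwrite('pics/t5.png',np.vstack([a,b])[:,:,::-1])
s=ctrl.observe();print(s['eef_pos'].round(4),s['joint_pos'].round(2))
for l in lighters(im): print('lighter mid',l[0].round(4),'noseang',round(l[2],1),l[3].round(3))
E
```

```text
[0.5249 0.1184 0.1579] [ 0.38  0.5  -0.83  1.9   0.47  0.93 -0.64]
lighter mid [0.8864 0.0313] noseang -63.9 [0.098 0.07 ]
lighter mid [ 0.6457 -0.0268] noseang 72.5 [0.051 0.02 ]
lighter mid [ 0.5414 -0.0051] noseang -80.5 [0.048 0.021]
```

View pics/t5.png

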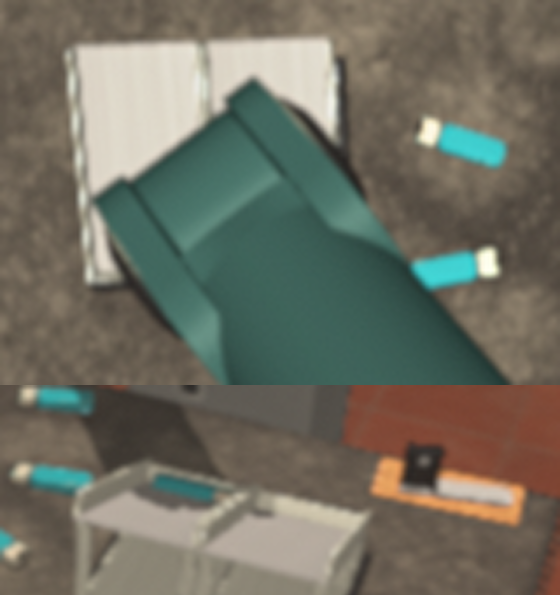

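Request:
play_rows --pt "-0.025 0.019 0 0 0 0 0.2" --pt "-0.025 0.019 0 0 0 0 0.2" --pt "-0.025 0.019 0 0 0 0 0.2" --pt "-0.025 0.019 0 0 0 0 0.2" --pt "-0.025 0.02 0 0 0 0 0.2" --pt "-0.024 0.02 0 0 0 0 0.2" --pt "0 0 0 0 0 6.5 0.2" --pt "0 0 0 0 0 6.5 0.2" --pt "0 0 0 0 0 6.6 0.2" --pt "0 0 0 0 0 0 0.2" --pt "0 0 0 0 0 0 0.2"

```text
time: 33.75
eef_pos: [0.6455, -0.026, 0.1602]
orientation: [[0.298, 0.955, 0.013], [0.955, -0.298, -0.003], [0.001, 0.013, -1.0]]
force: [-0.0, -0.2, 0.5]
finger_gap: 0.0511
grip_force: 0.0
```

```bash
cat > pk.py <<'E'
import sys
from m import *
t=np.array([float(sys.argv[1]),float(sys.argv[2]),.0255]); o=ctrl.observe(); R=np.array(o['orientation'])
print('delta',((t-o['eef_pos'])@R).round(4),'xyaw',np.degrees(np.arctan2(R[1,0],R[0,0])).round(2),o['joint_pos'].round(2))
E
python3 pk.py .6457 -.0268
```

```text
delta [-0.0008 -0.0013  0.1347] xyaw 72.68 [ 0.47  0.64 -0.68  1.63  0.46  1.03 -0.66]
```

Request:
play_rows --pt "-0.001 -0.001 0.014 0.7 0 0 0.2" --pt "0 0 0.03 0 0 0 0.2" --pt "0 0 0.03 0 0 0 0.2" --pt "0 0 0.03 0 0 0 0.2" --pt "0 0 0.02 0 0 0 0.2" --pt "0 0 0.01 0 0 0 0.2" --pt "0 0 0 0 0 0 0.2" --pt "0 0 0 0 0 0 -1" --pt "0 0 0 0 0 0 -1" --pt "0 0 0 0 0 0 -1" --pt "0 0 0 0 0 0 -1" --pt "0 0 0 0 0 0 -1" --pt "0 0 0 0 0 0 -1" --pt "0 0 0 0 0 0 -1"

```text
time: 34.92
eef_pos: [0.6457, -0.0269, 0.0274]
orientation: [[0.302, 0.953, 0.002], [0.953, -0.302, 0.002], [0.002, 0.001, -1.0]]
force: [-1.1, 0.6, 8.3]
finger_gap: 0.023
grip_force: 25.3
```

Request:
play_rows --pt "0 0 -0.01 0 0 0 -1" --pt "0 0 -0.03 0 0 0 -1" --pt "0 0 -0.03 0 0 0 -1" --pt "0 0 -0.03 0 0 0 -1" --pt "0 0 -0.03 0 0 0 -1" --pt "0 0 0 0 0 -6.5 -1" --pt "0 0 0 0 0 -6.5 -1" --pt "0 0 0 0 0 -6.5 -1" --pt "0.025 -0.01 0 0 0 0 -1" --pt "0.025 -0.01 0 0 0 0 -1" --pt "0.025 -0.01 0 0 0 0 -1" --pt "0.025 -0.01 0 0 0 0 -1" --pt "0.025 -0.01 0 0 0 0 -1" --pt "0.024 -0.006 0 0 0 0 -1" --pt "0 0 0 -6.25 0 0 -1" --pt "0 0 0 -6.25 0 0 -1" --pt "0 0 0 -6.25 0 0 -1" --pt "0 0 0 -6.25 0 0 -1" --pt "0 0 0 0 0 0 -1" --pt "0 0 0 0 0 0 -1"

```text
time: 36.58
eef_pos: [0.5834, 0.1199, 0.1572]
orientation: [[-0.035, 0.906, 0.423], [0.999, 0.031, 0.014], [-0.0, 0.423, -0.906]]
force: [0.6, 0.4, 0.1]
finger_gap: 0.0231
grip_force: 24.7
```

```bash
python3 pl.py 62
```

```text
target [0.5852 0.1202 0.0823] tool delta [ 0.0002 -0.03    0.0687]
tool rpy: xyaw 91.98 y pitch 25.02 x z -0.0 [ 0.22  0.39 -0.63  2.06  0.85  0.46 -1.01] [0.6 0.4 0.1]
```

Request:
play_rows --pt "0 -0.015 0 0 0 0 -1" --pt "0 -0.015 0 0 0 0 -1" --pt "0 0 0.02 0 0 0 -1" --pt "0 0 0.02 0 0 0 -1" --pt "0 0 0.015 0 0 0 -1" --pt "0 0 0.008 0 0 0 -1" --pt "0 0 0 0 0 0 -1" --pt "0 0 0 0 0 0 -1"

```text
time: 37.25
eef_pos: [0.5842, 0.1199, 0.0865]
orientation: [[-0.033, 0.906, 0.422], [0.999, 0.029, 0.015], [0.001, 0.422, -0.907]]
force: [0.5, -0.8, 0.2]
finger_gap: 0.0229
grip_force: 24.7
```

Request:
play_rows --pt "0 0 0.0015 0 0 0 -1" --pt "0 0 0 0 0 0 -1"

```text
time: 37.42
eef_pos: [0.5845, 0.1198, 0.0855]
orientation: [[-0.033, 0.906, 0.423], [0.999, 0.029, 0.015], [0.002, 0.423, -0.906]]
force: [0.2, -0.3, -0.3]
finger_gap: 0.0226
grip_force: 24.7
```

Request:
play_rows --pt "0 0 0.0015 0 0 0 -1" --pt "0 0 0 0 0 0 -1"

```text
time: 37.58
eef_pos: [0.585, 0.1198, 0.0843]
orientation: [[-0.033, 0.906, 0.423], [0.999, 0.029, 0.016], [0.002, 0.423, -0.906]]
force: [-0.9, -0.9, 4.8]
finger_gap: 0.0232
grip_force: 25.8
```

Contact. Release.

Request:
play_rows --pt "0 0 0 0 0 0 -0.35" --pt "0 0 0 0 0 0 -0.3" --pt "0 0 0 0 0 0 -0.2" --pt "0 0 0 0 0 0 -0.15" --pt "0 0 0 0 0 0 -0.15" --pt "0 0 -0.005 0 0 0 -0.15" --pt "0 0 -0.01 0 0 0 -0.15" --pt "0 0 -0.02 0 0 0 -0.15" --pt "0 0 -0.03 0 0 0 0" --pt "0 0 -0.03 0 0 0 0" --pt "0 0 0 6.25 0 0 0" --pt "0 0 0 6.25 0 0 0" --pt "0 0 0 6.25 0 0 0" --pt "0 0 0 6.25 0 0 0" --pt "0 0 0 0 0 0 0"

```text
time: 38.83
eef_pos: [0.5459, 0.1178, 0.17]
orientation: [[-0.031, 0.999, -0.008], [1.0, 0.031, 0.004], [0.004, -0.008, -1.0]]
force: [0.6, 0.2, -0.3]
finger_gap: 0.0423
grip_force: 0.0
```

Request:
play_rows --pt "-0.03 -0.025 0 0 0 0 0.2" --pt "-0.03 -0.025 0 0 0 0 0.2" --pt "-0.03 -0.025 0 0 0 0 0.2" --pt "-0.03 -0.025 0 0 0 0 0.2" --pt "-0.03 -0.025 0 0 0 0 0.2" --pt "-0.025 0 0 0 0 0 0.2" --pt "0 0 0 0 0 0 0.2"

```text
time: 39.42
eef_pos: [0.4239, -0.0651, 0.1693]
orientation: [[-0.028, 1.0, 0.0], [1.0, 0.028, -0.001], [-0.001, 0.0, -1.0]]
force: [0.5, -1.5, -0.1]
finger_gap: 0.0512
grip_force: 0.0
```

```bash
python3 - <<'E'
from m import *
im,d=cap('top'); im2,_=cap('side')
a=cv2.resize(im[140:250,140:300],None,fx=3.5,fy=3.5,interpolation=cv2.INTER_CUBIC); b=cv2.resize(im2[160:250,240:400],(560,315),interpolation=cv2.INTER_CUBIC)[:210]
cv2.imwrite('pics/t6.png',np.vstack([a,b])[:,:,::-1])
s=ctrl.observe();print(s['eef_pos'].round(4),s['joint_pos'].round(2))
for l in lighters(im): print('lighter mid',l[0].round(4),'noseang',round(l[2],1),l[3].round(3))
E
```

```text
[ 0.4251 -0.0612  0.1695] [ 0.85  0.28 -0.87  2.14  0.29  0.84 -0.16]
lighter mid [0.8861 0.0312] noseang -63.5 [0.098 0.07 ]
lighter mid [0.5668 0.1233] noseang 103.0 [0.052 0.043]
lighter mid [ 0.5409 -0.0035] noseang -78.2 [0.052 0.021]
```

View pics/t6.png

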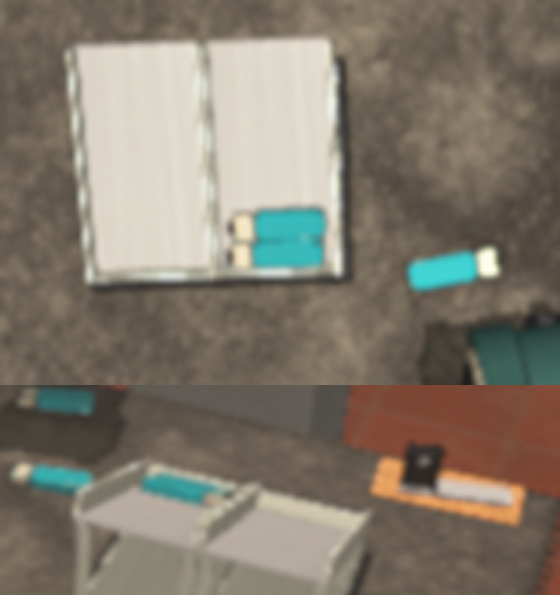

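Two lighters are seated with noses left. Checking the near-right lighter from the side camera.

Request:
play_rows --pt "0 0 0 0 0 -5.8 0.2" --pt "0 0 0 0 0 -5.8 0.2" --pt "0 0 0 0 0 -5.8 0.2" --pt "0 0 0 0 0 0 0.2" --pt "0 0 0 0 0 0 0.2"

```text
time: 39.93
eef_pos: [0.4254, -0.0596, 0.1693]
orientation: [[-0.329, 0.944, 0.0], [0.944, 0.329, 0.002], [0.002, 0.001, -1.0]]
force: [0.4, -0.7, 0.1]
finger_gap: 0.0515
grip_force: 0.0
```

```bash
python3 - <<'E'
from m import *
for n,im in(('side0',np.load('side0.npz')['im']),('now',cap('side')[0])):
    for l in lighters(im,'side'): print(n,'mid',l[0].round(4),'noseang',round(l[2],1),l[3].round(3))
E
python3 pk.py .4151 -.0586
```

```text
side0 mid [ 0.4163 -0.0606] noseang -58.5 [0.047 0.023]
side0 mid [0.4159 0.0249] noseang 111.6 [0.046 0.029]
side0 mid [ 0.5414 -0.0081] noseang 113.8 [0.045 0.022]
side0 mid [ 0.6458 -0.03  ] noseang 71.0 [0.047 0.022]
now mid [ 0.5412 -0.0082] noseang 113.7 [0.044 0.023]
now mid [0.5095 0.0964] noseang 97.3 [0.05  0.021]
delta [ 0.0043 -0.0094  0.1439] xyaw 109.16 [ 0.9   0.3  -0.93  2.13  0.32  0.85  0.11]
```

Request:
play_rows --pt "0.004 -0.009 0.014 0 0 0 0.2" --pt "0 0 0.03 0 0 0 0.2" --pt "0 0 0.03 0 0 0 0.2" --pt "0 0 0.03 0 0 0 0.2" --pt "0 0 0.02 0 0 0 0.2" --pt "0 0 0.01 0 0 0 0.2" --pt "0 0 0.008 0 0 0 0.2" --pt "0 0 0 0 0 0 0.2" --pt "0 0 0 0 0 0 -1" --pt "0 0 0 0 0 0 -1" --pt "0 0 0 0 0 0 -1" --pt "0 0 0 0 0 0 -1" --pt "0 0 0 0 0 0 -1" --pt "0 0 0 0 0 0 -1" --pt "0 0 0 0 0 0 -1"

```text
time: 41.23
eef_pos: [0.416, -0.0596, 0.0282]
orientation: [[-0.33, 0.944, 0.001], [0.944, 0.33, 0.002], [0.001, 0.002, -1.0]]
force: [-1.0, 1.2, 6.3]
finger_gap: 0.023
grip_force: 24.6
```

Request:
play_rows --pt "0 0 -0.01 0 0 0 -1" --pt "0 0 -0.03 0 0 0 -1" --pt "0 0 -0.03 0 0 0 -1" --pt "0 0 -0.03 0 0 0 -1" --pt "0 0 -0.03 0 0 0 -1" --pt "0 0 -0.03 0 0 0 -1" --pt "0.012 0.026 0 0 0 0 -1" --pt "0.012 0.026 0 0 0 0 -1" --pt "0.012 0.026 0 0 0 0 -1" --pt "0.012 0.026 0 0 0 0 -1" --pt "0.012 0.026 0 0 0 0 -1" --pt "0.012 0.026 0 0 0 0 -1" --pt "0.012 0.026 0 0 0 0 -1" --pt "0.012 0.026 0 0 0 0 -1" --pt "0.012 0.026 0 0 0 0 -1" --pt "0 0 0 0 0 0 -1"

```text
time: 42.57
eef_pos: [0.6028, 0.1234, 0.1885]
orientation: [[-0.333, 0.943, 0.001], [0.943, 0.333, 0.005], [0.004, 0.003, -1.0]]
force: [-0.5, 1.5, 0.3]
finger_gap: 0.0231
grip_force: 24.9
```

Request:
play_rows --pt "0 0 0 0 0 -6.8 -1" --pt "0 0 0 0 0 -6.8 -1" --pt "0 0 0 0 0 -6.8 -1" --pt "0 0 0 0 0 -6.8 -1" --pt "0 0 0 0 0 -6.8 -1" --pt "0 0 0 0 0 -6.8 -1" --pt "0 0 0 0 0 -6.8 -1" --pt "0 0 0 0 0 -6.8 -1" --pt "0 0 0 0 0 -6.8 -1" --pt "0 0 0 0 0 -6.8 -1" --pt "0 0 0 0 0 -6.8 -1" --pt "0 0 0 0 0 -6.8 -1" --pt "0 0 0 0 0 -6.8 -1" --pt "0 0 0 0 0 -6.8 -1" --pt "0 0 0 0 0 -6.8 -1" --pt "0 0 0 0 0 -6.8 -1" --pt "0 0 0 0 0 -6.8 -1" --pt "0 0 0 0 0 -6.8 -1" --pt "0 0 0 0 0 0 -1"

```text
time: 44.15
eef_pos: [0.6007, 0.1189, 0.1882]
orientation: [[-0.615, -0.788, 0.0], [-0.788, 0.615, 0.002], [-0.002, 0.001, -1.0]]
force: [0.5, -0.2, -0.5]
finger_gap: 0.0232
grip_force: 24.9
```

```bash
python3 pl.py 86
```

```text
target [0.607  0.1209 0.0924] tool delta [-0.0053 -0.0038  0.0958]
tool rpy: xyaw -127.98 y pitch 0.06 x z -0.002 [ 0.56  0.81 -1.23  1.68  0.8   1.25  1.63] [ 0.5 -0.2 -0.5]
```

Request:
play_rows --pt "0 0 0 4.93 -3.85 0 -1" --pt "0 0 0 4.93 -3.85 0 -1"

```text
time: 44.32
eef_pos: [0.6013, 0.1196, 0.1881]
orientation: [[-0.609, -0.762, 0.22], [-0.781, 0.624, 0.003], [-0.14, -0.17, -0.975]]
force: [1.2, 1.5, 0.6]
finger_gap: 0.023
grip_force: 24.9
```

```bash
python3 pl.py 86
```

```text
target [0.607  0.1209 0.0924] tool delta [0.0089 0.0128 0.0946]
tool rpy: xyaw -127.93 y pitch -9.79 x z -0.14 [ 0.61  0.7  -1.22  1.84  0.93  1.01  1.5 ] [1.2 1.5 0.6]
```

Request:
play_rows --pt "0 0 0 4.93 -3.85 0 -1" --pt "0 0 0 4.93 -3.85 0 -1" --pt "0 0 0 0 0 -5 -1" --pt "0 0 0 0 0 -5 -1"

```text
time: 44.65
eef_pos: [0.5997, 0.1188, 0.1883]
orientation: [[-0.431, -0.796, 0.424], [-0.88, 0.475, -0.003], [-0.199, -0.375, -0.906]]
force: [0.6, -0.1, -0.2]
finger_gap: 0.023
grip_force: 24.9
```

```bash
python3 pl.py 86
```

```text
target [0.607  0.1209 0.0924] tool delta [0.0142 0.0311 0.0899]
tool rpy: xyaw -116.1 y pitch -22.0 x z -0.199 [ 0.63  0.6  -1.19  1.99  1.15  0.79  1.45] [ 0.6 -0.1 -0.2]
```

Request:
play_rows --pt "0 0 0 0 0 -6 -1" --pt "0 0 0 0 0 -6 -1" --pt "0 0 0 0 0 -6 -1" --pt "0 0 0 0 0 -6 -1" --pt "0 0 0 0 0 -6 -1" --pt "0 0 0 0 0 0 -1" --pt "0 0 0 0 0 0 -1"

```text
time: 45.23
eef_pos: [0.6007, 0.1191, 0.188]
orientation: [[0.02, -0.906, 0.423], [-1.0, -0.023, -0.001], [0.011, -0.423, -0.906]]
force: [-0.4, 0.5, -0.1]
finger_gap: 0.0228
grip_force: 24.9
```

```bash
python3 pl.py 86
```

```text
target [0.607  0.1209 0.0924] tool delta [-0.0026  0.0347  0.0893]
tool rpy: xyaw -88.84 y pitch -25.01 x z 0.011 [ 0.64  0.62 -1.22  1.99  1.17  0.81  1.96] [-0.4  0.5 -0.1]
```

Request:
play_rows --pt "-0.0025 0.017 0 0 -0.6 -0.7 -1" --pt "0 0.018 0 0 0 0 -1" --pt "0 0 0.02 0 0 0 -1" --pt "0 0 0.025 0 0 0 -1" --pt "0 0 0.02 0 0 0 -1" --pt "0 0 0.01 0 0 0 -1" --pt "0 0 0.006 0 0 0 -1" --pt "0 0 0 0 0 0 -1" --pt "0 0 0 0 0 0 -1"

```text
time: 45.98
eef_pos: [0.6031, 0.1218, 0.1001]
orientation: [[0.041, -0.905, 0.423], [-0.999, -0.04, 0.01], [0.008, -0.423, -0.906]]
force: [-0.1, 0.1, -0.1]
finger_gap: 0.0231
grip_force: 24.9
```

```bash
python3 pl.py 86
```

```text
target [0.607  0.1209 0.0924] tool delta [ 0.001  -0.0002  0.0086]
tool rpy: xyaw -87.67 y pitch -25.0 x z 0.008 [ 0.52  0.73 -1.05  2.04  1.4   0.72  1.78] [-0.1  0.1 -0.1]
```

Request:
play_rows --pt "0 0 0.002 0 0 0 -1" --pt "0 0 0.0015 0 0 0 -1" --pt "0 0 0.001 0 0 0 -1" --pt "0 0 0 0 0 0 -1"

```text
time: 46.32
eef_pos: [0.6051, 0.1214, 0.0955]
orientation: [[0.041, -0.905, 0.423], [-0.999, -0.041, 0.01], [0.009, -0.423, -0.906]]
force: [0.1, -0.1, -0.4]
finger_gap: 0.0231
grip_force: 24.9
```

Request:
play_rows --pt "0 0 0.001 0 0 0 -1" --pt "0 0 0 0 0 0 -1"

```text
time: 46.48
eef_pos: [0.6055, 0.1216, 0.0949]
orientation: [[0.042, -0.905, 0.423], [-0.999, -0.042, 0.01], [0.009, -0.423, -0.906]]
force: [-4.8, -2.5, 8.3]
finger_gap: 0.0229
grip_force: 26.6
```

Request:
play_rows --pt "0 0 0.001 0 0 0 -1" --pt "0 0 0 0 0 0 -1"

```text
time: 46.65
eef_pos: [0.6058, 0.1218, 0.0943]
orientation: [[0.042, -0.905, 0.423], [-0.999, -0.042, 0.01], [0.009, -0.423, -0.906]]
force: [-10.4, -3.4, 16.9]
finger_gap: 0.0233
grip_force: 28.6
```

Request:
play_rows --pt "0 0 -0.001 0 0 0 -1" --pt "0 0 0 0 0 0 -0.35" --pt "0 0 0 0 0 0 -0.3" --pt "0 0 0 0 0 0 -0.2" --pt "0 0 0 0 0 0 -0.15" --pt "0 0 0 0 0 0 -0.15" --pt "0 0 -0.005 0 0 0 -0.15" --pt "0 0 -0.01 0 0 0 -0.15" --pt "0 0 -0.02 0 0 0 -0.15" --pt "0 0 -0.03 0 0 0 0" --pt "0 0 -0.03 0 0 0 0" --pt "0 0 0 0 0 7 0" --pt "0 0 0 0 0 7 0" --pt "0 0 0 0 0 7 0" --pt "0 0 0 0 0 7 0" --pt "0 0 0 0 0 7 0" --pt "0 0 0 0 0 7 0" --pt "0 0 0 0 0 7 0" --pt "0 0 0 0 0 7 0" --pt "0 0 0 0 0 7 0"

```text
time: 48.32
eef_pos: [0.565, 0.1208, 0.1813]
orientation: [[-0.79, -0.444, 0.423], [-0.486, 0.874, 0.01], [-0.374, -0.197, -0.906]]
force: [0.5, -0.3, 0.3]
finger_gap: 0.0425
grip_force: 0.0
```

Request:
play_rows --pt "0 0 0 0 0 7 0" --pt "0 0 0 0 0 7 0" --pt "0 0 0 0 0 7 0" --pt "0 0 0 0 0 7 0" --pt "0 0 0 0 0 7 0" --pt "0 0 0 0 0 7 0" --pt "0 0 0 0 0 7 0" --pt "0 0 0 0 0 7 0" --pt "0 0 0 0 0 7 0" --pt "0 0 0 0 0 7 0" --pt "0 0 0 0 0 7 0" --pt "0 0 0 0 0 7 0" --pt "0 0 0 0 0 7 0" --pt "0 0 0 0 0 7 0" --pt "0 0 0 0 0 7 0" --pt "0 0 0 0 0 7 0" --pt "0 0 0 0 0 0 0"

```text
time: 49.73
eef_pos: [0.565, 0.121, 0.1813]
orientation: [[-0.115, 0.899, 0.423], [0.992, 0.123, 0.01], [-0.043, 0.421, -0.906]]
force: [-0.4, -0.4, -0.6]
finger_gap: 0.0426
grip_force: 0.0
```

```bash
python3 pl.py 86
```

```text
target [0.607  0.1209 0.0924] tool delta [-0.0012  0.0002  0.0983]
tool rpy: xyaw 96.63 y pitch 24.89 x z -0.043 [ 0.26  0.33 -0.68  2.09  0.77  0.49 -0.85] [-0.4 -0.4 -0.6]
```

Request:
play_rows --pt "0 0 0 6.2 0.77 0 0" --pt "0 0 0 6.2 0.77 0 0" --pt "0 0 0 6.2 0.77 0 0" --pt "0 0 0 6.2 0.77 0 0" --pt "-0.03 -0.03 0 0 0 0 0.2" --pt "-0.03 -0.03 0 0 0 0 0.2" --pt "-0.03 -0.03 0 0 0 0 0.2" --pt "-0.03 -0.01 0 0 0 0 0.2" --pt "-0.03 -0.01 0 0 0 0 0.2" --pt "-0.01 0 0 0 0 0 0.2" --pt "0 0 0 0 0 0 0.2"

```text
time: 50.65
eef_pos: [0.4786, -0.0535, 0.1798]
orientation: [[-0.132, 0.991, 0.0], [0.991, 0.132, 0.006], [0.006, 0.001, -1.0]]
force: [0.1, -0.1, 0.4]
finger_gap: 0.0512
grip_force: 0.0
```

```bash
python3 - <<'E'
from m import *
im,d=cap('top'); im2,_=cap('side')
a=cv2.resize(im[140:250,140:300],None,fx=3.5,fy=3.5,interpolation=cv2.INTER_CUBIC); b=cv2.resize(im2[160:250,240:400],(560,315),interpolation=cv2.INTER_CUBIC)[:210]
cv2.imwrite('pics/t7.png',np.vstack([a,b])[:,:,::-1])
for l in lighters(im): print('lighter mid',l[0].round(4),'noseang',round(l[2],1),l[3].round(3))
E
python3 pk.py .5409 -.0035
```

```text
lighter mid [0.8863 0.0312] noseang -63.7 [0.098 0.07 ]
lighter mid [0.5797 0.124 ] noseang 2.0 [0.069 0.052]
delta [0.037  0.0674 0.1546] xyaw 97.73 [ 0.76  0.37 -0.84  2.01  0.34  0.91 -0.13]
```

View pics/t7.png

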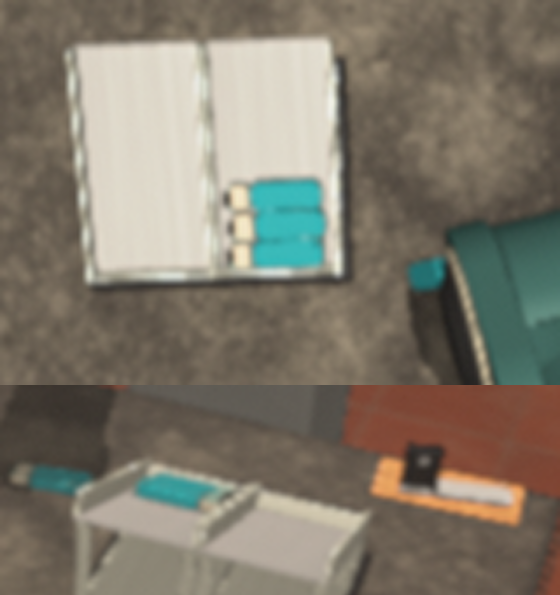

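Three seated, the last lighter unmoved.

Request:
play_rows --pt "0.012 0.022 0 0 0 0 0.2" --pt "0.012 0.022 0 0 0 0 0.2" --pt "0.013 0.023 0 0 0 0 0.2" --pt "0 0 0 0 0 -4.2 0.2" --pt "0 0 0 0 0 0 0.2" --pt "0 0 0 0 0 0 0.2"

```text
time: 51.25
eef_pos: [0.54, -0.0039, 0.1796]
orientation: [[-0.206, 0.979, -0.001], [0.979, 0.206, 0.008], [0.008, 0.001, -1.0]]
force: [-0.6, -0.3, 0.1]
finger_gap: 0.0514
grip_force: 0.0
```

```bash
python3 pk.py .5409 -.0035
```

```text
delta [-0.001   0.0008  0.1541] xyaw 101.88 [ 0.61  0.48 -0.83  1.87  0.41  0.97 -0.19]
```

Request:
play_rows --pt "-0.001 0.001 0.02 0 -0.4 0 0.2" --pt "0 0 0.03 0 0 0 0.2" --pt "0 0 0.03 0 0 0 0.2" --pt "0 0 0.03 0 0 0 0.2" --pt "0 0 0.03 0 0 0 0.2" --pt "0 0 0.012 0 0 0 0.2" --pt "0 0 0 0 0 0 0.2" --pt "0 0 0 0 0 0 -1" --pt "0 0 0 0 0 0 -1" --pt "0 0 0 0 0 0 -1" --pt "0 0 0 0 0 0 -1" --pt "0 0 0 0 0 0 -1" --pt "0 0 0 0 0 0 -1" --pt "0 0 0 0 0 0 -1"

```text
time: 52.42
eef_pos: [0.5426, -0.0059, 0.0296]
orientation: [[-0.204, 0.979, 0.004], [0.979, 0.204, -0.0], [-0.001, 0.004, -1.0]]
force: [-1.9, 1.1, 6.5]
finger_gap: 0.0234
grip_force: 24.3
```

Request:
play_rows --pt "0 0 -0.01 0 0 0 -1" --pt "0 0 -0.03 0 0 0 -1" --pt "0 0 -0.03 0 0 0 -1" --pt "0 0 -0.03 0 0 0 -1" --pt "0 0 -0.03 0 0 0 -1" --pt "0 0 -0.03 0 0 0 -1" --pt "0.028 0.026 0 0 0 0 -1" --pt "0.028 0.026 0 0 0 0 -1" --pt "0.028 0.026 0 0 0 0 -1" --pt "0.028 0.026 0 0 0 0 -1" --pt "0 0 0 -6.12 -1.28 0 -1" --pt "0 0 0 -6.12 -1.28 0 -1" --pt "0 0 0 -6.12 -1.28 0 -1" --pt "0 0 0 -6.12 -1.28 0 -1" --pt "0 0 0 0 0 0 -1"

```text
time: 53.67
eef_pos: [0.618, 0.1256, 0.1887]
orientation: [[-0.187, 0.884, 0.43], [0.978, 0.207, 0.0], [-0.089, 0.42, -0.903]]
force: [-0.2, 1.2, -0.7]
finger_gap: 0.023
grip_force: 24.9
```

Request:
play_rows --pt "0 0 0 0 0 -7 -1" --pt "0 0 0 0 0 -7 -1" --pt "0 0 0 0 0 -7 -1" --pt "0 0 0 0 0 -7 -1" --pt "0 0 0 0 0 -7 -1" --pt "0 0 0 0 0 -7 -1" --pt "0 0 0 0 0 -7 -1" --pt "0 0 0 0 0 -7 -1" --pt "0 0 0 0 0 -7 -1" --pt "0 0 0 0 0 -7 -1" --pt "0 0 0 0 0 -7 -1" --pt "0 0 0 0 0 -7 -1" --pt "0 0 0 0 0 -7 -1" --pt "0 0 0 0 0 -7 -1" --pt "0 0 0 0 0 -7 -1" --pt "0 0 0 0 0 -7 -1"

```text
time: 55.0
eef_pos: [0.6209, 0.1245, 0.1895]
orientation: [[-0.75, -0.507, 0.424], [-0.561, 0.828, -0.002], [-0.35, -0.239, -0.906]]
force: [0.5, -0.1, 0.1]
finger_gap: 0.023
grip_force: 24.9
```

```bash
python3 pl.py 110
```

```text
target [0.6287 0.1216 0.1026] tool delta [0.0262 0.0145 0.082 ]
tool rpy: xyaw -143.23 y pitch -13.85 x z -0.35 [ 0.51  0.55 -1.04  1.94  1.05  0.72  1.05] [ 0.5 -0.1  0.1]
```

Request:
play_rows --pt "0 0 0 0 0 -7.1 -1" --pt "0 0 0 0 0 -7.1 -1" --pt "0 0 0 0 0 -7.1 -1" --pt "0 0 0 0 0 -7.1 -1" --pt "0 0 0 0 0 -7.1 -1" --pt "0 0 0 0 0 -7.1 -1" --pt "0 0 0 0 0 -7.1 -1" --pt "0 0 0 0 0 -7.1 -1" --pt "0 0 0 0 0 0 -1" --pt "0 0 0 0 0 0 -1"

```text
time: 55.83
eef_pos: [0.6208, 0.1245, 0.1888]
orientation: [[0.005, -0.906, 0.424], [-1.0, -0.006, -0.001], [0.003, -0.424, -0.906]]
force: [-1.0, 0.7, 0.2]
finger_gap: 0.0228
grip_force: 24.9
```

```bash
python3 pl.py 110
```

```text
target [0.6287 0.1216 0.1026] tool delta [0.0026 0.0294 0.0815]
tool rpy: xyaw -89.74 y pitch -25.09 x z 0.003 [ 0.59  0.63 -1.18  1.94  1.16  0.81  1.97] [-1.   0.7  0.2]
```

Request:
play_rows --pt "0 0.015 0 0 0 -1.5 -1" --pt "0 0.0145 0 0 0 0 -1" --pt "0 0 0.02 0 0 0 -1" --pt "0 0 0.02 0 0 0 -1" --pt "0 0 0.02 0 0 0 -1" --pt "0 0 0.01 0 0 0 -1" --pt "0 0 0.003 0 0 0 -1" --pt "0 0 0 0 0 0 -1" --pt "0 0 0 0 0 0 -1"

```text
time: 56.58
eef_pos: [0.6247, 0.1247, 0.1101]
orientation: [[0.032, -0.905, 0.424], [-0.999, -0.035, 0.0], [0.015, -0.424, -0.905]]
force: [-0.5, -0.1, -0.5]
finger_gap: 0.0231
grip_force: 24.9
```

```bash
python3 pl.py 110
```

```text
target [0.6287 0.1216 0.1026] tool delta [ 0.0031 -0.0003  0.0086]
tool rpy: xyaw -88.16 y pitch -25.09 x z 0.015 [ 0.49  0.73 -1.04  1.98  1.35  0.74  1.83] [-0.5 -0.1 -0.5]
```

Request:
play_rows --pt "0.001 0 0.0015 0 -0.8 0 -1" --pt "0 0 0.0015 0 0 0 -1" --pt "0 0 0 0 0 0 -1"

```text
time: 56.83
eef_pos: [0.6261, 0.1228, 0.1067]
orientation: [[0.038, -0.905, 0.424], [-0.999, -0.036, 0.013], [0.003, -0.424, -0.906]]
force: [0.3, 0.1, -1.5]
finger_gap: 0.0232
grip_force: 24.9
```

Request:
play_rows --pt "0 0 0.001 0 0 0 -1" --pt "0 0 0 0 0 0 -1"

```text
time: 57.0
eef_pos: [0.6263, 0.1231, 0.1063]
orientation: [[0.038, -0.905, 0.424], [-0.999, -0.036, 0.012], [0.004, -0.424, -0.906]]
force: [-10.6, -5.9, 17.5]
finger_gap: 0.023
grip_force: 26.9
```

Request:
play_rows --pt "0 0 0.001 0 0 0 -1" --pt "0 0 0 0 0 0 -1"

```text
time: 57.17
eef_pos: [0.627, 0.1234, 0.1056]
orientation: [[0.039, -0.905, 0.424], [-0.999, -0.037, 0.013], [0.004, -0.425, -0.905]]
force: [-9.5, -4.5, 16.6]
finger_gap: 0.0234
grip_force: 29.1
```

Release, retract and unwind while tilted, then move back toward the base for a clear view.

Request:
play_rows --pt "0 0 -0.001 0 0 0 -1" --pt "0 0 0 0 0 0 -0.35" --pt "0 0 0 0 0 0 -0.3" --pt "0 0 0 0 0 0 -0.2" --pt "0 0 0 0 0 0 -0.15" --pt "0 0 0 0 0 0 -0.15" --pt "0 0 -0.005 0 0 0 -0.15" --pt "0 0 -0.01 0 0 0 -0.15" --pt "0 0 -0.02 0 0 0 -0.15" --pt "0 0 -0.03 0 0 0 0" --pt "0 0 -0.03 0 0 0 0" --pt "0 0 0 0 0 7 0" --pt "0 0 0 0 0 7 0" --pt "0 0 0 0 0 7 0" --pt "0 0 0 0 0 7 0" --pt "0 0 0 0 0 7 0" --pt "0 0 0 0 0 7 0" --pt "0 0 0 0 0 7 0" --pt "0 0 0 0 0 7 0" --pt "0 0 0 0 0 7 0"

```text
time: 58.83
eef_pos: [0.5858, 0.1223, 0.1924]
orientation: [[-0.791, -0.441, 0.424], [-0.481, 0.876, 0.014], [-0.378, -0.193, -0.906]]
force: [-0.3, 0.4, 1.0]
finger_gap: 0.0426
grip_force: 0.0
```

Request:
play_rows --pt "0 0 0 0 0 7 0" --pt "0 0 0 0 0 7 0" --pt "0 0 0 0 0 7 0" --pt "0 0 0 0 0 7 0" --pt "0 0 0 0 0 7 0" --pt "0 0 0 0 0 7 0" --pt "0 0 0 0 0 7 0" --pt "0 0 0 0 0 7 0" --pt "0 0 0 0 0 7 0" --pt "0 0 0 0 0 7 0" --pt "0 0 0 0 0 7 0" --pt "0 0 0 0 0 7 0" --pt "0 0 0 0 0 7 0" --pt "0 0 0 0 0 7 0" --pt "0 0 0 0 0 7 0" --pt "0 0 0 0 0 7 0" --pt "0 0 0 0 0 0 0"

```text
time: 60.25
eef_pos: [0.5858, 0.1226, 0.1924]
orientation: [[-0.113, 0.899, 0.424], [0.993, 0.118, 0.014], [-0.037, 0.423, -0.906]]
force: [-0.2, 0.9, -0.4]
finger_gap: 0.0428
grip_force: 0.0
```

Request:
play_rows --pt "0 0 0 6.2 0.77 0 0" --pt "0 0 0 6.2 0.77 0 0" --pt "0 0 0 6.2 0.77 0 0" --pt "0 0 0 6.2 0.77 0 0" --pt "-0.03 -0.03 0 0 0 0 0" --pt "-0.03 -0.03 0 0 0 0 0" --pt "-0.03 -0.03 0 0 0 0 0" --pt "-0.03 -0.03 0 0 0 0 0" --pt "-0.03 -0.03 0 0 0 0 0" --pt "-0.03 0 0 0 0 0 0" --pt "-0.03 0 0 0 0 0 0" --pt "0 0 0 0 0 0 0" --pt "0 0 0 0 0 0 0"

```text
time: 61.33
eef_pos: [0.4667, -0.1037, 0.1891]
orientation: [[-0.131, 0.991, 0.001], [0.991, 0.131, 0.012], [0.012, 0.003, -1.0]]
force: [-0.4, 0.9, 0.2]
finger_gap: 0.0428
grip_force: 0.0
```

```bash
python3 - <<'E'
from m import *
im,d=cap('top'); im2,_=cap('side')
a=cv2.resize(im[70:290,115:425],None,fx=2,fy=2,interpolation=cv2.INTER_CUBIC); b=cv2.resize(im2[165:225,265:375],(620,338),interpolation=cv2.INTER_CUBIC)[:160]
cv2.imwrite('pics/t8.png',np.vstack([a,b])[:,:,::-1])
E
```

```text
(no output)
```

View pics/t8.png

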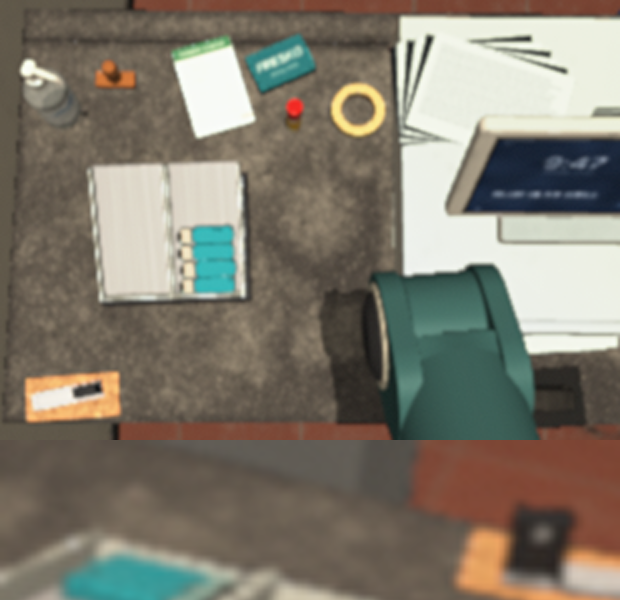

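All four lighters are in the right chute at (190–235, 225–290) in the crop, with noses left. The gauge is on its pad, the stapler on the mat, and the tape and glue stick are where they were.

```bash
python3 -c "
from workcell import ctrl
print(ctrl.job_done())"
```

```text
the job is handed in; nothing more can be done
None
```

The job is handed in: the stapler is upright on the mat, the gauge jammed in the left chute and went in fully on the right one, it is back on its pad, and all four lighters lie in the right chute with noses left.

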